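# Set up the drop-leaf fitting place and stow the levelling feet

### The job

Set up the drop-front cabinet for work: first pull both supports all the way out from under the leaf, then lower the leaf so that it lies level on them. Then slide the cover of the tray inside the cabinet fully back, put every levelling foot from the bench into the tray and slide the cover fully shut again. Lay the square aluminium rail offcut flat on the lowered leaf, ready to be worked on, any time once the leaf is down, and leave the other things on the bench where they are.

Things in the scene. Friction and masses are not known exactly. Their poses are not given: they have to be found in the camera images.
- cabinet: grey steel drop-front small-parts cabinet fixed on the bench, 340 mm wide; origin on the bench right under the middle of the leaf's hinge line (hinge line 85 mm above it, along the cabinet's y); cabinet's x points away from the robot into the cabinet, which reaches 176 mm back. Body 85 mm high, the leaf's hinge at its front top edge; above it side cheeks to 160 mm, back panel to 170 mm, no roof
- leaf (a joint): hinged plywood drop-front leaf, 310 mm wide, 120 mm from hinge to free edge, 14 mm thick; value in rad: 0 = shut (standing, leaning 25 degrees back into the cabinet), 0.436 upright, 2.007 = lowered level; it turns towards the robot as the value grows. Its damped hinge lets it sink slowly (about 1 rad/s) when let go: back to shut before upright, forwards after it. Nothing holds it level but the two supports: it stops at 2.3 without them
- leaf_knob (a point): centre of the leaf's pull: a steel cylinder 30 mm long (along the cabinet's y), 16 mm thick, on a 12 mm wide stem, at the middle of the free edge, 30 mm beyond it, 150 mm from the hinge line; can be pinched by its ends and turns between the fingers. Level, its centre is 78 mm above the bench
- leaf_top (a point): middle of the leaf's inner face (its upper face once lowered, 85 mm above the bench), 60 mm from the hinge; with the leaf lowered its axes are the cabinet's
- support_left (a joint): slide-out support at the left as the robot sees it (+ 125 mm along the cabinet's y): aluminium bar 16 mm wide, 24 mm tall, coming out of the cabinet front towards the cabinet's -x under the leaf; value in m, 0 = pushed in, 0.085 = fully out at its stop. Starts 0 to 15 mm out; friction about 2.5 N, stays where left
- support_left_grip (a point): centre of the black grip block on that support's front end: 26 mm wide (along the cabinet's y), 24 mm long, 24 mm tall, centre 59 mm above the bench; when pushed in the centre is 55 mm in front of the hinge line
- support_right (a joint): slide-out support at the right as the robot sees it (- 125 mm along the cabinet's y): aluminium bar 16 mm wide, 24 mm tall, coming out of the cabinet front towards the cabinet's -x under the leaf; value in m, 0 = pushed in, 0.085 = fully out at its stop. Starts 0 to 15 mm out; friction about 2.5 N, stays where left
- support_right_grip (a point): centre of the black grip block on that support's front end: 26 mm wide (along the cabinet's y), 24 mm long, 24 mm tall, centre 59 mm above the bench; when pushed in the centre is 55 mm in front of the hinge line
- cover (a joint): flat sliding cover of the tray inside the cabinet: aluminium plate 105 x 143 mm, 5 mm thick, underside 137 mm above the bench; value in m: 0 = shut over the tray, 0.140 = slid fully back along the cabinet's +y (robot's left) over a blank deck. Starts 0 to 8 mm open; friction about 1.5 N, stays where left
- cover_rib (a point): centre of the top of the black grip rib in the middle of the cover: 50 mm long along the cabinet's x, 14 mm wide along its y, standing 26 mm above the plate, its top 168 mm above the bench when level
- tray_in (a point): centre of the floor of the open-topped steel tray in the cabinet's right half (92.5 mm behind the hinge line, 84.5 mm to the right); 85 mm above the bench; inside 105 mm along the cabinet's x, 135 mm along its y, 50 mm deep; axes are the cabinet's
- foot1: levelling foot: black round rubber-faced disc 38 mm across and 8 mm thick with an upright bare steel stud 12 mm thick on its centre, 36 mm tall in all, 60 g; origin at the centre of the disc's underside, z along the stud. Starts standing on the bench, disc down, left or right of the cabinet
- foot2: levelling foot: black round rubber-faced disc 38 mm across and 8 mm thick with an upright bare steel stud 12 mm thick on its centre, 36 mm tall in all, 60 g; origin at the centre of the disc's underside, z along the stud. Starts standing on the bench, disc down, left or right of the cabinet
- foot3: levelling foot: black round rubber-faced disc 38 mm across and 8 mm thick with an upright bare steel stud 12 mm thick on its centre, 36 mm tall in all, 60 g; origin at the centre of the disc's underside, z along the stud. Starts standing on the bench, disc down, left or right of the cabinet
- foot4: levelling foot: black round rubber-faced disc 38 mm across and 8 mm thick with an upright bare steel stud 12 mm thick on its centre, 36 mm tall in all, 60 g; origin at the centre of the disc's underside, z along the stud. Starts standing on the bench, disc down, left or right of the cabinet
- rail: square aluminium rail offcut 120 x 26 x 26 mm, 180 g, lying on the bench left or right; origin at the centre of its underside, long axis x
- rail_mid (a point): centre of the rail offcut
- brush: bystander: hand brush, 150 mm long, lying on the bench
- socket: bystander: dark steel cylinder 26 mm across, 32 mm tall
- jar: bystander: small closed jar 38 mm across, 45 mm tall
- spray: bystander: spray can 54 mm across, 170 mm tall
- bottle: bystander: white bottle 64 mm across, 160 mm tall
- taperoll: bystander: roll of paper tape, 100 mm across, 24 mm high, lying flat
- carton: bystander: cardboard carton 100 x 60 x 50 mm
Mind the look-alikes: they are no part of the job. What is shaped like the foot1 but orange is not meant.

How it is judged:
On the way, in this order (a step that is already met when the one before it is completed fails the run):
1. both supports are pulled out (beyond 70 of 85 mm) while the leaf is still up (value of joint each of support_left, support_right above 0.07 m and value of joint leaf below 1.2 rad), for 0.2 s.
2. the leaf is lowered level onto both supports (value of joint each of support_left, support_right above 0.07 m and value of joint leaf between 1.95 and 2.06 rad), for 0.2 s.
3. the cover is slid back (beyond 120 of 140 mm) (value of joint cover above 0.12 m), for 0.2 s.
4. every levelling foot on hand is in the tray (x of foot1 in the frame of tray_in between -0.055 and 0.055 m and y of foot1 in the frame of tray_in between -0.07 and 0.07 m and z of foot1 in the frame of tray_in between -0.01 and 0.046 m and x of foot2 in the frame of tray_in between -0.055 and 0.055 m and y of foot2 in the frame of tray_in between -0.07 and 0.07 m and z of foot2 in the frame of tray_in between -0.01 and 0.046 m and x of foot3 in the frame of tray_in between -0.055 and 0.055 m and y of foot3 in the frame of tray_in between -0.07 and 0.07 m and z of foot3 in the frame of tray_in between -0.01 and 0.046 m and x of foot4 in the frame of tray_in between -0.055 and 0.055 m and y of foot4 in the frame of tray_in between -0.07 and 0.07 m and z of foot4 in the frame of tray_in between -0.01 and 0.046 m), for 0.2 s.
5. the cover is slid shut (to within 6 mm) (all of step 4 and value of joint cover below 0.006 m), for 0.2 s.
At the end, for the whole second after the job is handed in: Both supports over 70 mm out, leaf level on them (within 3 degrees), every levelling foot present inside the tray, cover shut to within 6 mm, rail offcut flat and still on the leaf, its middle at least 10 mm inside the front and back edges and 25 mm inside the sides (all of step 2 and all of step 5 and x of rail in the frame of leaf_top between -0.05 and 0.05 m and y of rail in the frame of leaf_top between -0.13 and 0.13 m and distance between rail and leaf_top below 0.15 m and z of rail_mid in the frame of leaf_top between 0.008 and 0.019 m and linear speed of rail below 0.02 m/s); the robot touches nothing.
It fails at once if the leaf comes down (beyond 1.75 rad) while a support is not out (value of joint leaf above 1.75 rad and value of joint any of support_left, support_right below 0.06 m).
It fails at once if a bystander is shifted by more than 60 mm or knocked over (distance of any of brush, socket, jar, spray, bottle, taperoll, carton from where it was at the start of the episode above 0.06 m or angle between any of brush, socket, jar, spray, bottle, taperoll, carton's own z axis and vertical above 0.7 rad).
Of foot1, foot2, foot3, foot4 only 2 to 4 are there at a start; the rules pass over those that are not, and their reading is None.
At some moment in a run one of foot1, foot2, foot3, foot4 may be knocked a few centimetres aside while the robot is not near it.
Once in a run the grip may slacken for a moment while it holds something.
It also fails if it takes over 208 s, if anything falls off the work surface, if the arm or the gripper's body presses on something with over 40 N, if the wrist force passes 120 N, or if a joint passes its speed limit or range.

### The arm

A 6-joint arm with a two-finger parallel gripper is mounted at the origin on the work surface. World frame = base frame: x ahead of the robot, y to its left, z up, the work surface at z = 0. Lengths are in m, angles in rad, forces in N, time in s.
With the tool pointing down it reaches from about 0.25 to 0.725 m from the base axis. Payload 9.7 kg.
Tool frame: the origin (TCP) lies midway between the tips of the shut fingers; the grasp point (between the pads) lies 19 mm behind it; z points along the fingers, y is the direction in which the jaws open and shut (so a half turn about z gives the same grasp; the last joint's range is limited). The gripper opens to 85 mm and grips with 20 to 120 N. Pads are 22 mm wide; open, the fingers measure 114 mm over their backs; the gripper's body (76 mm by 85 mm) begins 54 mm behind the grasp point. The pads swing forward as they close: fully open they stand 13 mm farther back than shut.
Start: joints at [1.31, 0.087, 0.176, 1.66, 0, 1.571], TCP at [0.142, 0.531, 0.231] pointing down, gripper open.
Joint ranges: [-3.13, 3.13], [-0.85, 1.81], [-1.15, 1.24], [-2.2, 2.28], [-1.44, 1.52], [-3.14, 3.14]. Speed limits (rad/s): [2.22, 2.22, 2.57, 3.14, 3.14, 3.14].

### API

Orientations are given as a rotation vector (axis times angle).
In Python, from cell import sense, grab_frame, finish_job gives the robot as it stands.
- The arm moves only by the tool send_rows, never from a script. Its argument "plan" is a list of rows, each an object with "linear": the shift along the tool's x, y, z in mm, a list of three; "rot": the turn, a rotation vector about the tool's x, y, z in rad, a list of three. In form: [{"linear": [x, y, z], "rot": [wx, wy, wz]}, ...]. A call has 1 to 8 rows; each row shifts and turns the pose as measured when the row begins, along the tool's axes as they then stand; what a row does not reach is not made up. A row lasts 1/8 s, in which the tool goes at most 62.5 mm and 10.7 degrees, less where a joint would pass 70% of its speed; a pose out of reach is approached as far as the arm can. A call with a gripper value outside its range is refused whole. "hand" is the opening, from 0 (shut) to 1 (fully open), set as the call begins (left out, the last holds). The fingers move at their own pace and stop on an object; "force" is the grip in N (left out, the last holds). Time passes only in rows, so rows that do not move let the fingers close. It gives the time, the measured TCP pose, the force and the opening at its end, in the units of the state.
- sense(): the state, without advancing time (a new reading comes with each control period).
- grab_frame(name): name is "side" or "top" or "wrist"; returns a dict with "frame" (400x640x3 uint8, red, green, blue), "camera_matrix" (3x3 intrinsics, pixels), "k1" (the pictures are not rectified: a ray, as slopes to the right and down, at radius r is drawn at 1 + k1 r^2 times it, then the intrinsics apply), "R" (3x3) and "t" (3): a world point X has camera coordinates R X + t; the wrist camera has in their place "mount" (4x4, takes a point from camera to tool coordinates, whose origin is the TCP and whose axes are the flange's). Camera axes: x right, y down, z forward; pixel columns grow to the right and rows downward; lengths in m; the calibration is good to about 2 mm. A picture is of the moment at which its call begins: read the wrist's pose just before it. There is no depth.
- finish_job(): hands the job in, once; it reports no verdict.
The state is a dict: "time": time; "joint_positions": joint angles; "joint_velocities": joint speeds; "effort": joint torques, N m; "position": TCP position; "ee_rot": TCP orientation; "ft_force": force on the tool from outside, world axes, zero at the start; "wrist_torque": the same for the moment, N m; "grip_width": finger opening in m.
Only numpy, scipy, OpenCV 4.12 (cv2) and the standard library are available. Lean on these libraries where they do the work, as an engineer would, in place of code of your own. Each camera call takes 0.05 s, during which the arm holds its last target. There are 200 camera calls.

## Working session

There is one attempt and no reset: what is moved stays moved. The work goes in short steps, Python scripts to look and compute and a tool call to move; the robot and the scene stay as the last step left them, time stands still between calls to the robot, and variables do not carry over. Pictures are saved under pics/ and viewed, on a budget of 14 in all, crops included, one or two more only if the job needs it, and the job is handed in when it is done.

Besides the shell and the picture viewer there is one more tool, called after "Request:" as name([rows], argument=value, ...), one row to a line, values as JSON. send_rows: Moves the arm, as the interface text tells. Its arguments: {"type":"object","properties":{"plan":{"type":"array"},"hand":{"type":"number"},"force":{"type":"number"}},"required":["plan"]}

```bash
mkdir -p pics; ls
cat > h.py <<'E'
import numpy as np, cv2
from scipy.spatial.transform import Rotation as Ro
from cell import sense, grab_frame, finish_job
def cam(f, s=None):
    K=np.array(f["camera_matrix"]); k=f["k1"]
    if "mount" in f:
        M=np.array(f["mount"]); T=np.eye(4); T[:3,:3]=Ro.from_rotvec(s["ee_rot"]).as_matrix(); T[:3,3]=s["position"]
        W=T@M; R=W[:3,:3].T; t=-R@W[:3,3]
    else: R=np.array(f["R"]); t=np.array(f["t"])
    return K,k,R,t
def proj(c,X):
    K,k,R,t=c; X=np.atleast_2d(X)@R.T+t; p=X[:,:2]/X[:,2:]; r2=(p**2).sum(1,keepdims=True)
    p=p*(1+k*r2); return p*[K[0,0],K[1,1]]+K[:2,2]
def ray(c,uv):
    K,k,R,t=c
    p=cv2.undistortPoints(np.array(uv,float).reshape(-1,1,2),K,np.array([k,0,0,0,0.])).reshape(-1,2)
    d=np.c_[p,np.ones(len(p))]@R; return -R.T@t,d
def onz(c,uv,z):
    o,d=ray(c,uv); return o+d*((z-o[2])/d[:,2:])
def look(name):
    s=sense(); f=grab_frame(name); return cv2.cvtColor(np.array(f["frame"]),cv2.COLOR_RGB2BGR),cam(f,s),s
E
python3 - <<'E'
from h import *
for n in("top","side"):
    im,c,s=look(n); cv2.imwrite(f"pics/{n}0.png",im); np.save(f"pics/{n}0.npy",np.array(c,dtype=object),allow_pickle=True)
    print(n,-c[2].T@c[3],c[2][2])
print(s)
f=grab_frame("wrist"); print(f["mount"],f["camera_matrix"],f["k1"])
E
```

```text
pics
top [ 0.36748839 -0.01005508  1.36176853] [ 0.16006001 -0.00526481 -0.98709325]
side [-0.01515799  0.90377814  0.81479642] [ 0.44197262 -0.71316621 -0.54410859]
{'time': 0.05, 'joint_positions': array([1.31000239e+00, 8.74832128e-02, 1.75162348e-01, 1.65980394e+00,
       4.44146016e-07, 1.57077538e+00]), 'joint_velocities': array([ 0.00087309, -0.00124459, -0.00066483,  0.00011427, -0.0008209 ,
        0.00260761]), 'effort': array([-7.99808731e-04, -5.22082973e+01,  4.66116464e+01,  1.68516976e-02,
       -8.88539239e-05,  5.67151488e-06]), 'position': array([0.14175952, 0.53118998, 0.23058483]), 'ee_rot': array([-4.08438998e-01, -3.11475353e+00,  2.06883800e-03]), 'ft_force': array([-0.28255719,  0.30794697,  0.62382076]), 'wrist_torque': array([ 0.00997669, -0.01767458,  0.04889866]), 'grip_width': 0.08522186546423123}
[[-9.94568483e-05 -9.65189587e-01 -2.61551239e-01  6.64376556e-02]
 [ 9.99999940e-01 -9.58750164e-06 -3.44877302e-04  5.97419887e-04]
 [ 3.30364358e-04 -2.61551258e-01  9.65189531e-01 -1.43165185e-01]
 [ 0.00000000e+00  0.00000000e+00  0.00000000e+00  1.00000000e+00]] [[353.28698056   0.         320.67827655]
 [  0.         353.28698056 195.10729263]
 [  0.           0.           1.        ]] -0.08143794123029538
```

View pics/top0.png

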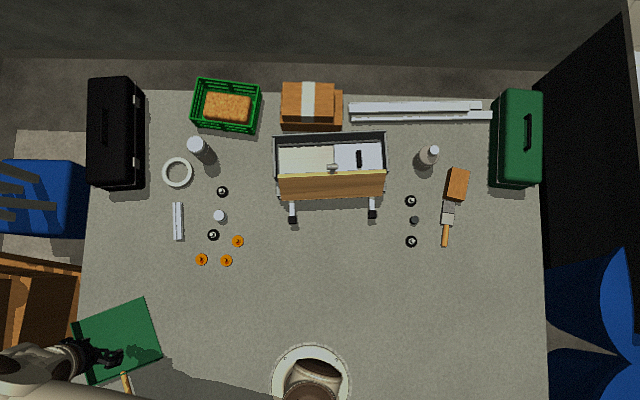

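View pics/side0.png

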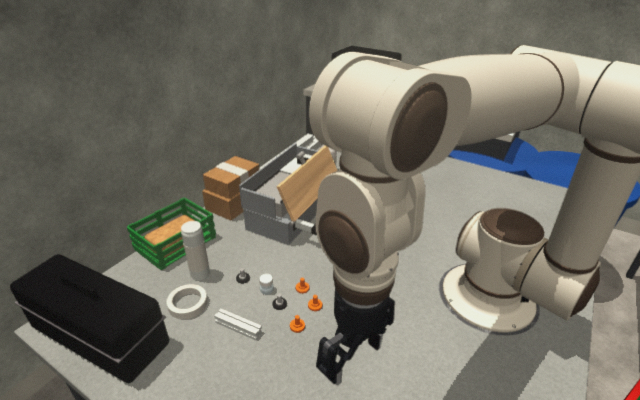

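Run:
```python
from h import *
im=cv2.imread("pics/top0.png"); c=np.load("pics/top0.npy",allow_pickle=True)
cv2.imwrite("pics/crop0.png",cv2.resize(im[122:232,262:400],None,fx=5,fy=5,interpolation=cv2.INTER_CUBIC))
g=im.max(2)
m=(g<45).astype(np.uint8)
n,l,st,ce=cv2.connectedComponentsWithStats(m)
for i in range(1,n):
    x,y=ce[i]
    if 100<x<500 and 130<y<260 and st[i,4]>8: print(ce[i].round(1),st[i],onz(c,ce[i],0.0).round(4),onz(c,ce[i],0.071).round(4))
# rail: bright
m=((im.min(2)>190)).astype(np.uint8); n,l,st,ce=cv2.connectedComponentsWithStats(m)
for i in range(1,n):
    if st[i,4]>25 and 130<ce[i][1]<260: print("bright",ce[i].round(1),st[i])
```

```text
[106.2 148.7] [   0   75  146  164 7971] [[0.7326 0.7073 0.    ]] [[0.7136 0.6699 0.071 ]]
[330.  140.2] [273 132 113  50 938] [[ 0.7811 -0.046   0.    ]] [[ 0.7595 -0.0441  0.071 ]]
[343.5 143. ] [337 143  14   1  14] [[ 0.7727 -0.0916  0.    ]] [[ 0.7515 -0.0873  0.071 ]]
[365.5 142. ] [359 142  14   1  14] [[ 0.7783 -0.1656  0.    ]] [[ 0.7568 -0.1575  0.071 ]]
[315.2 144.8] [299 144  35   3  40] [[0.7639 0.0035 0.    ]] [[0.7432 0.0028 0.071 ]]
[287.7 146.1] [280 146  18   2  20] [[0.7567 0.0953 0.    ]] [[0.7364 0.0898 0.071 ]]
[358.5 158.7] [356 150   6  18  75] [[ 0.7198 -0.1424  0.    ]] [[ 0.7014 -0.1355  0.071 ]]
[167.2 171. ] [167 167   2   9   9] [[0.661 0.493 0.   ]] [[0.6457 0.4668 0.071 ]]
[192.2 170.3] [191 166   3   9  10] [[0.6655 0.4096 0.    ]] [[0.65   0.3877 0.071 ]]
[448.8 188.7] [443 168  20  34 149] [[ 0.626  -0.4438  0.    ]] [[ 0.6125 -0.4212  0.071 ]]
[222.5 192. ] [217 186  11  12  66] [[0.595  0.3041 0.    ]] [[0.5831 0.2878 0.071 ]]
[409.9 201.1] [405 195  11  12  59] [[ 0.5811 -0.3135  0.    ]] [[ 0.5699 -0.2976  0.071 ]]
[442.1 206.1] [441 201   3  11  13] [[ 0.5672 -0.42    0.    ]] [[ 0.5568 -0.3987  0.071 ]]
[371.7 214.2] [368 210   9   9  73] [[ 0.5345 -0.1876  0.    ]] [[ 0.5258 -0.1783  0.071 ]]
[440.8 219.1] [440 213   4  12  15] [[ 0.5241 -0.4149  0.    ]] [[ 0.5159 -0.3938  0.071 ]]
[292.1 219.6] [288 216   9   8  67] [[0.5101 0.0719 0.    ]] [[0.5027 0.0676 0.071 ]]
[411.6 221.4] [410 217   6   8  17] [[ 0.5142 -0.3187  0.    ]] [[ 0.5065 -0.3026  0.071 ]]
[213.4 234.8] [208 229  12  12  68] [[0.4539 0.3249 0.    ]] [[0.4494 0.3075 0.071 ]]
[410.4 241.3] [406 236  11  12  62] [[ 0.449 -0.314  0.   ]] [[ 0.4448 -0.2981  0.071 ]]
```

View pics/crop0.png

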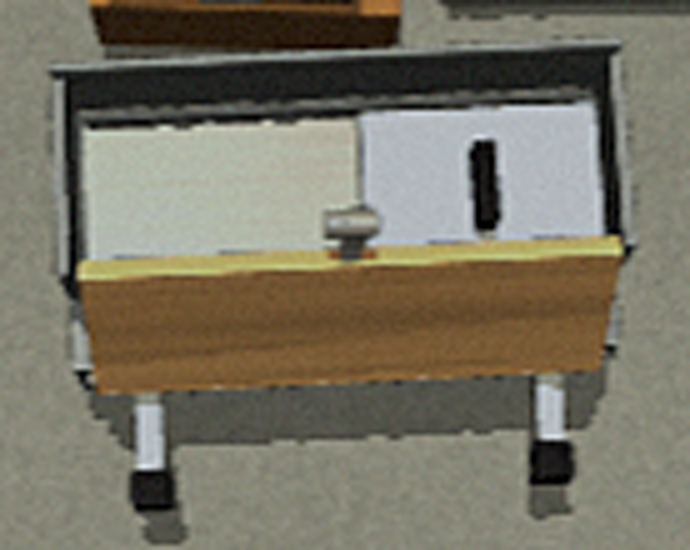

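Run:
```python
from h import *
c=np.load("pics/top0.npy",allow_pickle=True)
P=lambda u,v,z: onz(c,[(u/5+262-.4,v/5+122-.4)],z)[0]
def rep(n,A,B):
    d=A-B; print(n,A.round(4),B.round(4),"len",np.linalg.norm(d).round(4),"yaw",np.degrees(np.arctan2(-d[0],d[1])).round(2),"mid",((A+B)/2).round(4))
rep("leaf edge outer",P(80,278,.1997),P(622,251,.1997))
rep("back top",P(52,70,.17),P(620,43,.17))
rep("hinge bottom",P(98,393,.085),P(604,370,.085))
rep("grips top",P(153,490,.065),P(551,462,.065))
rep("knob ends",P(323,222,.224),P(381,218,.224))
rep("rib",P(484,140,.168),P(488,230,.168))
print(P(484,185,.162))
```

```text
leaf edge outer [0.6082 0.1049 0.1997] [ 0.6321 -0.2017  0.1997] len 0.3075 yaw 4.46 mid [ 0.6201 -0.0484  0.1997]
back top [0.7389 0.1296 0.17  ] [ 0.7649 -0.2056  0.17  ] len 0.3362 yaw 4.44 mid [ 0.7519 -0.038   0.17  ]
hinge bottom [0.5601 0.1022 0.085 ] [ 0.5826 -0.2094  0.085 ] len 0.3124 yaw 4.14 mid [ 0.5714 -0.0536  0.085 ]
grips top [0.5032 0.0675 0.065 ] [ 0.5271 -0.1795  0.065 ] len 0.2481 yaw 5.52 mid [ 0.5151 -0.056   0.065 ]
knob ends [ 0.6385 -0.0311  0.224 ] [ 0.6416 -0.0633  0.224 ] len 0.0324 yaw 5.61 mid [ 0.6401 -0.0472  0.224 ]
rib [ 0.7038 -0.1256  0.168 ] [ 0.6497 -0.1285  0.168 ] len 0.0542 yaw -86.98 mid [ 0.6767 -0.1271  0.168 ]
[ 0.67816351 -0.12648268  0.162     ]
```

Request:
send_rows([
  {"linear":[0,0,-35],"rot":[0,0,-0.17]},
  {"linear":[0,0,-35],"rot":[0,0,-0.17]},
  {"linear":[-33,-48,0],"rot":[0,0,0]},
  {"linear":[-33,-48,0],"rot":[0,0,0]},
  {"linear":[-33,-48,0],"rot":[0,0,0]},
  {"linear":[-33,-48,0],"rot":[0,0,0]},
  {"linear":[-33,-48,0],"rot":[0,0,0]},
  {"linear":[-33,-48,0],"rot":[0,0,0]},
], hand=1, force=40)

```text
time: 1.15
position: [0.3692, 0.2574, 0.3004]
ee_rot: [0.155, -3.136, 0.009]
ft_force: [1.1, 0.8, 1.0]
grip_width: 0.0852
```

```bash
cat >> h.py <<'E'
O=np.array([.581,-.0515]); YAW=np.radians(4.4)
def w2c(p):
    p=np.atleast_2d(p); d=p[:,:2]-O; c,s=np.cos(YAW),np.sin(YAW)
    return np.c_[c*d[:,0]+s*d[:,1],-s*d[:,0]+c*d[:,1],p[:,2]]
def c2w(p):
    p=np.atleast_2d(p).astype(float); c,s=np.cos(YAW),np.sin(YAW)
    return np.c_[O[0]+c*p[:,0]-s*p[:,1],O[1]+s*p[:,0]+c*p[:,1],p[:,2]]
def st():
    s=sense(); R=Ro.from_rotvec(s["ee_rot"]).as_matrix()
    print("t",round(s["time"],2),"cab mm",(1000*w2c(s["position"])[0]).round(1),"yawerr deg",np.degrees(np.arctan2(R[1,1],R[0,1])-np.pi/2-YAW).round(2),"tilt",R[:2,2].round(3),"F",np.round(s["ft_force"],1),"w",round(s["grip_width"]*1000,1),"j",np.round(s["joint_positions"],2))
    return s,R
def to(x,y,z,yaw=YAW):  # cab mm TCP target -> tool-frame delta
    s,R=st(); T=np.c_[[-np.cos(yaw),-np.sin(yaw),0],[-np.sin(yaw),np.cos(yaw),0],[0,0,-1]]
    d=c2w(np.array([[x,y,z]])/1000)[0]-s["position"]
    print("tool lin mm",(R.T@d*1000).round(1),"rot",Ro.from_matrix(R.T@T).as_rotvec().round(3))
E
python3 -c "
from h import *; to(-68,125,280)"
```

```text
t 1.15 cab mm [-187.5  324.3  300.4] yawerr deg 1.24 tilt [-0.001 -0.006] F [1.1 0.8 1. ] w 85.2 j [ 0.61 -0.11  0.12  1.8  -0.    0.51]
tool lin mm [-115.2 -201.7   21.3] rot [-0.006 -0.002  0.022]
```

Request:
send_rows([
  {"linear":[-15,-54,0],"rot":[-0.006,-0.002,0.022]},
  {"linear":[-15,-54,0],"rot":[0,0,0]},
  {"linear":[-15,-54,0],"rot":[0,0,0]},
  {"linear":[-15,-54,0],"rot":[0,0,0]},
  {"linear":[-15,-54,0],"rot":[0,0,0]},
  {"linear":[-15,-54,0],"rot":[0,0,0]},
  {"linear":[0,0,0],"rot":[0,0,0]},
  {"linear":[0,0,0],"rot":[0,0,0]},
])

```text
time: 2.15
position: [0.4876, -0.0727, 0.2979]
ee_rot: [0.109, -3.137, -0.001]
ft_force: [-0.7, -0.0, -0.2]
grip_width: 0.0854
```

```bash
python3 -c "
from h import *; st(); im,c,s=look('wrist'); cv2.imwrite('pics/w1.png',im); np.save('pics/w1.npy',np.array(c,dtype=object),allow_pickle=True)"
```

```text
t 2.15 cab mm [-94.8 -14.  297.9] yawerr deg -0.41 tilt [-0.002  0.001] F [-0.7 -0.  -0.2] w 85.4 j [-0.15 -0.01  0.21  1.79  0.   -0.22]
```

View pics/w1.png

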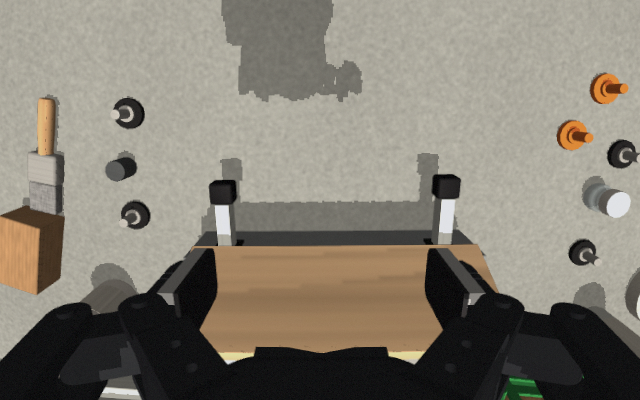

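Run:
```python
from h import *
im=cv2.imread("pics/w1.png"); c=np.load("pics/w1.npy",allow_pickle=True)
m=(im.max(2)<50).astype(np.uint8)
n,l,st_,ce=cv2.connectedComponentsWithStats(m)
for i in range(1,n):
    a=st_[i]
    if a[4]>60 and a[1]<270 and a[3]<60:
        u,v=ce[i]; print(ce[i].round(1),a,"z=.004",onz(c,[ce[i]],.004).round(4)[0],w2c(onz(c,[ce[i]],.004)).round(4)[0])
        if 200<u<470:
            ys=np.where(l==i)[0]; bot=[(a[0],a[1]+a[3]-.5),(a[0]+a[2]-1,a[1]+a[3]-.5)]
            print("  backedge z71",w2c(onz(c,bot,.071)).round(4).tolist())
# hinge bottom corners of leaf outer face z=.091,x=-.0127 
print("leaf bottom",w2c(onz(c,[(192,246),(482,246)],.0909)).round(4))
```

```text
[131.5 112.4] [114  98  30  30 424] z=.004 [ 0.4492 -0.3097  0.004 ] [-0.1512 -0.2473  0.004 ]
[618.2 152.8] [608 140  27  28 366] z=.004 [0.4533 0.3222 0.004 ] [-0.0987  0.3824  0.004 ]
[127.6 166.1] [115 158  21  21 232] z=.004 [ 0.5176 -0.3189  0.004 ] [-0.0838 -0.2617  0.004 ]
[445.6 186.2] [432 174  28  25 615] z=.004 [0.5159 0.0911 0.004 ] [-0.054   0.1471  0.004 ]
  backedge z71 [[-0.0565, 0.1086, 0.071], [-0.0563, 0.1389, 0.071]]
[222.7 191.6] [210 180  27  24 595] z=.004 [ 0.5429 -0.1944  0.004 ] [-0.0489 -0.1396  0.004 ]
  backedge z71 [[-0.0526, -0.1354, 0.071], [-0.0524, -0.1065, 0.071]]
[137.7 213.1] [121 201  29  27 350] z=.004 [ 0.5805 -0.3094  0.004 ] [-0.0203 -0.2571  0.004 ]
[579.4 250.6] [569 240  26  25 321] z=.004 [0.5944 0.302  0.004 ] [0.0405 0.3514 0.004 ]
leaf bottom [[-0.0106 -0.1531  0.0909]
 [-0.0079  0.162   0.0909]]
```

Request:
send_rows([
  {"linear":[9,47,40],"rot":[0,0,-0.007]},
  {"linear":[-18,47,40],"rot":[0,0,0]},
  {"linear":[-18,47,40],"rot":[0,0,0]},
  {"linear":[0,0,40],"rot":[0,0,0]},
  {"linear":[0,0,40],"rot":[0,0,0]},
  {"linear":[0,0,20],"rot":[0,0,0]},
  {"linear":[0,0,0],"rot":[0,0,0]},
])

```text
time: 3.08
position: [0.4999, 0.0807, 0.0762]
ee_rot: [-0.144, 3.136, 0.001]
ft_force: [-0.1, -0.1, 0.2]
grip_width: 0.0859
```

```bash
python3 -c "
from h import *; to(-69,124.5,42)"
```

```text
t 3.08 cab mm [-70.7 138.   76.2] yawerr deg 0.87 tilt [0.003 0.001] F [-0.1 -0.1  0.2] w 85.9 j [ 0.16 -0.02 -0.24  1.35  0.    0.07]
tool lin mm [ -1.4 -13.6  34.2] rot [0.001 0.003 0.015]
```

Request:
send_rows([
  {"linear":[-1,-13.5,17],"rot":[0,0.003,0.015]},
  {"linear":[0,0,0],"rot":[0,0,0]},
  {"linear":[0,0,17],"rot":[0,0,0]},
  {"linear":[0,0,0],"rot":[0,0,0]},
])

```text
time: 3.58
position: [0.5034, 0.0673, 0.0427]
ee_rot: [-0.121, 3.136, 0.002]
ft_force: [0.1, -0.1, -0.5]
grip_width: 0.0857
```

Request:
send_rows([
  {"linear":[0,0,0],"rot":[0,0,0]},
  {"linear":[0,0,0],"rot":[0,0,0]},
  {"linear":[0,0,0],"rot":[0,0,0]},
  {"linear":[0,0,0],"rot":[0,0,0]},
  {"linear":[0,0,0],"rot":[0,0,0]},
  {"linear":[0,0,0],"rot":[0,0,0]},
], hand=0)

```text
time: 4.32
position: [0.5039, 0.0691, 0.0439]
ee_rot: [-0.122, 3.135, 0.007]
ft_force: [0.8, 0.8, -1.7]
grip_width: 0.0253
```

```bash
python3 -c "
from h import *; to(-140,124.5,42)"
```

```text
t 4.33 cab mm [-67.6 126.1  43.9] yawerr deg 0.06 tilt [0.005 0.004] F [ 0.8  0.8 -1.7] w 25.3 j [ 0.13 -0.01 -0.28  1.29  0.    0.06]
tool lin mm [72.4 -1.6  1.5] rot [0.004 0.005 0.001]
```

Request:
send_rows([
  {"linear":[15,0,0],"rot":[0,0,0]},
  {"linear":[15,0,0],"rot":[0,0,0]},
  {"linear":[15,0,0],"rot":[0,0,0]},
  {"linear":[15,0,0],"rot":[0,0,0]},
  {"linear":[5,0,0],"rot":[0,0,0]},
  {"linear":[0,0,0],"rot":[0,0,0]},
])

```text
time: 5.08
position: [0.4356, 0.0638, 0.0439]
ee_rot: [-0.121, 3.131, 0.008]
ft_force: [2.3, 1.8, -2.4]
grip_width: 0.0253
```

```bash
python3 -c "
from h import *; to(-140,126,42)"
```

```text
t 5.08 cab mm [-136.1  126.2   43.9] yawerr deg 0.04 tilt [0.008 0.005] F [ 2.3  1.8 -2.4] w 25.3 j [ 0.14 -0.18 -0.44  1.3   0.    0.07]
tool lin mm [ 3.9 -0.2  1.9] rot [0.005 0.008 0.001]
```

Request:
send_rows([
  {"linear":[3,0,0],"rot":[0,0,0]},
  {"linear":[2,0,0],"rot":[0,0,0]},
  {"linear":[0,0,0],"rot":[0,0,0]},
])

```text
time: 5.45
position: [0.4327, 0.0636, 0.0438]
ee_rot: [-0.121, 3.128, 0.008]
ft_force: [-1.8, 2.1, 1.1]
grip_width: 0.0254
```

Request:
send_rows([
  {"linear":[0,0,0],"rot":[0,0,0]},
  {"linear":[0,0,0],"rot":[0,0,0]},
  {"linear":[0,0,0],"rot":[0,0,0]},
  {"linear":[0,0,-30],"rot":[0,0,0]},
  {"linear":[0,0,-30],"rot":[0,0,0]},
  {"linear":[0,0,0],"rot":[0,0,0]},
], hand=1)

```text
time: 6.2
position: [0.4313, 0.0629, 0.1052]
ee_rot: [-0.122, 3.13, 0.007]
ft_force: [0.4, -0.1, -0.6]
grip_width: 0.0852
```

```bash
python3 -c "
from h import *; to(-67,-122,95)"
```

```text
t 6.2 cab mm [-140.5  125.5  105.2] yawerr deg 0.05 tilt [0.009 0.005] F [ 0.4 -0.1 -0.6] w 85.2 j [ 0.14 -0.21 -0.35  1.42  0.    0.06]
tool lin mm [ -73.2 -247.6    9.9] rot [0.004 0.009 0.001]
```

Request:
send_rows([
  {"linear":[0,-47,0],"rot":[0.004,0.009,0]},
  {"linear":[0,-47,0],"rot":[0,0,0]},
  {"linear":[-22,-47,0],"rot":[0,0,0]},
  {"linear":[-22,-47,0],"rot":[0,0,0]},
  {"linear":[-22,-45,0],"rot":[0,0,0]},
  {"linear":[0,0,0],"rot":[0,0,0]},
  {"linear":[0,0,0],"rot":[0,0,0]},
])

```text
time: 7.08
position: [0.516, -0.1703, 0.0992]
ee_rot: [0.126, -3.135, -0.003]
ft_force: [0.5, -0.1, -1.2]
grip_width: 0.0855
```

```bash
python3 -c "
from h import *; to(-66,-122,42)"
```

```text
t 7.08 cab mm [ -74.  -113.5   99.2] yawerr deg 0.2 tilt [-0.004  0.002] F [ 0.5 -0.1 -1.2] w 85.5 j [-0.32  0.07 -0.1   1.41  0.   -0.4 ]
tool lin mm [-8.2 -8.7 57.2] rot [ 0.002 -0.004  0.004]
```

Request:
send_rows([
  {"linear":[-8,-8.5,10],"rot":[0.002,-0.004,0.004]},
  {"linear":[0,0,22],"rot":[0,0,0]},
  {"linear":[0,0,22],"rot":[0,0,0]},
  {"linear":[0,0,0],"rot":[0,0,0]},
])

```text
time: 7.58
position: [0.5249, -0.176, 0.0422]
ee_rot: [-0.125, 3.139, -0.0]
ft_force: [-0.9, -0.2, 1.0]
grip_width: 0.0853
```

Request:
send_rows([
  {"linear":[0,0,0],"rot":[0,0,0]},
  {"linear":[0,0,0],"rot":[0,0,0]},
  {"linear":[0,0,0],"rot":[0,0,0]},
  {"linear":[0,0,0],"rot":[0,0,0]},
  {"linear":[0,0,0],"rot":[0,0,0]},
  {"linear":[0,0,0],"rot":[0,0,0]},
], hand=0)

```text
time: 8.32
position: [0.5266, -0.1801, 0.0452]
ee_rot: [-0.121, 3.134, -0.014]
ft_force: [1.0, -0.2, -3.6]
grip_width: 0.0255
```

Request:
send_rows([
  {"linear":[15,0,0],"rot":[0,0,0]},
  {"linear":[15,0,0],"rot":[0,0,0]},
  {"linear":[15,0,0],"rot":[0,0,0]},
  {"linear":[15,0,0],"rot":[0,0,0]},
  {"linear":[5,0,0],"rot":[0,0,0]},
  {"linear":[0,0,0],"rot":[0,0,0]},
])

```text
time: 9.07
position: [0.458, -0.1853, 0.0452]
ee_rot: [-0.122, 3.132, -0.014]
ft_force: [2.5, -1.7, -3.8]
grip_width: 0.0251
```

```bash
python3 -c "
from h import *; to(-140,-122,42)"
```

```text
t 9.07 cab mm [-132.9 -123.9   45.2] yawerr deg 0.05 tilt [ 0.007 -0.009] F [ 2.5 -1.7 -3.8] w 25.1 j [-0.38 -0.05 -0.32  1.29 -0.01 -0.46]
tool lin mm [7.1 2.  3.1] rot [-0.009  0.006  0.001]
```

Request:
send_rows([
  {"linear":[4,0,0],"rot":[0,0,0]},
  {"linear":[3,0,0],"rot":[0,0,0]},
  {"linear":[0,0,0],"rot":[0,0,0]},
])

```text
time: 9.45
position: [0.4509, -0.1858, 0.0452]
ee_rot: [-0.122, 3.133, -0.014]
ft_force: [-0.4, -1.9, -2.2]
grip_width: 0.0258
```

Request:
send_rows([
  {"linear":[4,0,0],"rot":[0,0,0]},
  {"linear":[0,0,0],"rot":[0,0,0]},
])

```text
time: 9.7
position: [0.4502, -0.1859, 0.0452]
ee_rot: [-0.123, 3.126, -0.014]
ft_force: [-2.8, -1.6, -1.2]
grip_width: 0.0253
```

Request:
send_rows([
  {"linear":[0,0,0],"rot":[0,0,0]},
  {"linear":[0,0,0],"rot":[0,0,0]},
  {"linear":[0,0,0],"rot":[0,0,0]},
  {"linear":[0,0,-40],"rot":[0,0,0]},
  {"linear":[0,0,-50],"rot":[0,0,0]},
  {"linear":[0,0,-50],"rot":[0,0,0]},
  {"linear":[0,0,-50],"rot":[0,0,0]},
  {"linear":[0,0,0],"rot":[0,0,0]},
], hand=1)

```text
time: 10.7
position: [0.4464, -0.1841, 0.2418]
ee_rot: [-0.123, 3.127, -0.015]
ft_force: [0.0, -0.4, -0.5]
grip_width: 0.0852
```

Run:
```python
import re
s=open('h.py').read().replace("O=np.array([.581,-.0515])","O=np.array([.5809,-.0504])"); open('h.py','w').write(s)
from h import *
to(57,0,275)
im,c,s=look("top"); np.save("pics/top1.npy",np.array(c,dtype=object),allow_pickle=True); cv2.imwrite("pics/top1.png",im)
cv2.imwrite("pics/crop1.png",cv2.resize(im[122:252,242:402],None,fx=4,fy=4,interpolation=cv2.INTER_CUBIC))
```

```text
t 10.7 cab mm [-144.3 -123.   241.8] yawerr deg 0.11 tilt [ 0.012 -0.009] F [ 0.  -0.4 -0.5] w 85.2 j [-0.39 -0.08  0.03  1.67 -0.   -0.47]
tool lin mm [-202.   122.2  -32.1] rot [-0.01   0.012  0.002]
```

View pics/crop1.png

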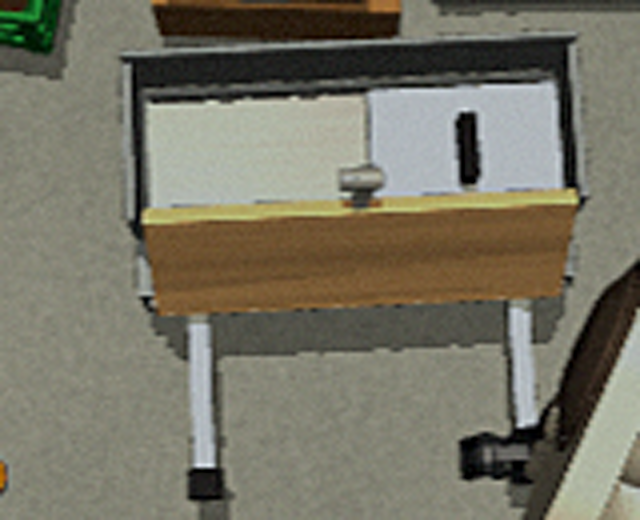

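Request:
send_rows([
  {"linear":[0,20,-40],"rot":[-0.01,0.012,0.002]},
  {"linear":[-38,23,-5],"rot":[0,0,0]},
  {"linear":[-38,23,0],"rot":[0,0,0]},
  {"linear":[-38,23,0],"rot":[0,0,0]},
  {"linear":[-38,20,0],"rot":[0,0,0]},
  {"linear":[-38,5,0],"rot":[0,0,0]},
  {"linear":[0,0,0],"rot":[0,0,0]},
  {"linear":[0,0,0],"rot":[0,0,0]},
])

```text
time: 11.75
position: [0.6293, -0.0512, 0.2727]
ee_rot: [0.117, -3.12, -0.005]
ft_force: [0.7, -0.5, 1.0]
grip_width: 0.0856
```

```bash
python3 -c "
from h import *; to(58,0,211)
im,c,s=look('wrist'); cv2.imwrite('pics/w2.png',im)"
```

```text
t 11.75 cab mm [ 48.2  -4.5 272.7] yawerr deg -0.11 tilt [-0.019  0.003] F [ 0.7 -0.5  1. ] w 85.6 j [-0.08  0.34  0.56  1.81  0.   -0.16]
tool lin mm [-11.    4.3  61.5] rot [ 0.004 -0.019 -0.002]
```

View pics/w2.png

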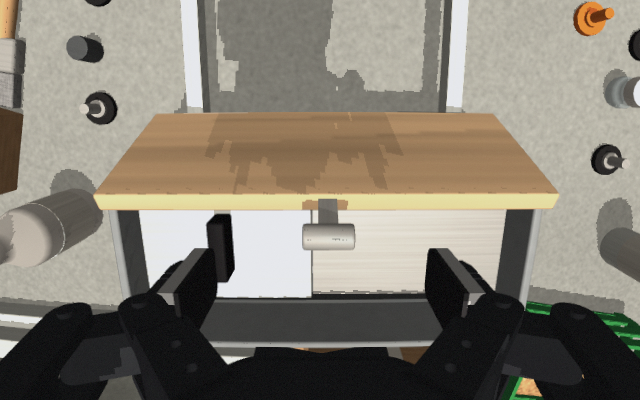

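Request:
send_rows([
  {"linear":[-9,4,15],"rot":[0.004,-0.019,-0.002]},
  {"linear":[0,0,0],"rot":[0,0,0]},
  {"linear":[0,0,20],"rot":[0,0,0]},
  {"linear":[0,0,20],"rot":[0,0,0]},
  {"linear":[0,0,4],"rot":[0,0,0]},
  {"linear":[0,0,0],"rot":[0,0,0]},
])

```text
time: 12.55
position: [0.634, -0.0492, 0.2183]
ee_rot: [-0.115, 3.135, -0.001]
ft_force: [-0.2, -1.0, 0.7]
grip_width: 0.0856
```

```bash
python3 -c "
from h import *; to(57,0,211); im,c,s=look('wrist'); print(w2c(onz(cam(grab_frame('wrist'),s),[(329,236)],.224)))"
```

```text
t 12.55 cab mm [ 53.   -2.9 218.3] yawerr deg -0.19 tilt [ 0.005 -0.   ] F [-0.2 -1.   0.7] w 85.6 j [-0.08  0.29  0.39  1.66 -0.   -0.15]
tool lin mm [-4.   2.9  7.3] rot [-0.001  0.005 -0.003]
[[0.04161764 0.00122368 0.224     ]]
```

Request:
send_rows([
  {"linear":[-4,3,3],"rot":[0,0.005,-0.003]},
  {"linear":[0,0,4],"rot":[0,0,0]},
  {"linear":[0,0,0],"rot":[0,0,0]},
])

```text
time: 13.02
position: [0.6388, -0.0456, 0.2121]
ee_rot: [-0.121, 3.138, -0.002]
ft_force: [-0.5, 0.3, -0.1]
grip_width: 0.0854
```

Request:
send_rows([
  {"linear":[0,0,0],"rot":[0,0,0]},
  {"linear":[0,0,0],"rot":[0,0,0]},
  {"linear":[0,0,0],"rot":[0,0,0]},
  {"linear":[0,0,0],"rot":[0,0,0]},
  {"linear":[0,0,0],"rot":[0,0,0]},
  {"linear":[0,0,0],"rot":[0,0,0]},
], hand=0)

```text
time: 13.78
position: [0.6389, -0.0461, 0.2124]
ee_rot: [-0.12, 3.137, -0.003]
ft_force: [-0.0, -1.4, -0.7]
grip_width: 0.0289
```

```bash
python3 -c "
from h import *; st()"
```

```text
t 13.78 cab mm [ 5.810e+01 -1.000e-01  2.124e+02] yawerr deg -0.02 tilt [ 0.002 -0.002] F [-0.  -1.4 -0.7] w 28.9 j [-0.07  0.3   0.39  1.66 -0.   -0.15]
```

Knob held. Swing it past upright.

Request:
send_rows([
  {"linear":[24,0,-7],"rot":[0,0,0]},
  {"linear":[24,0,-4],"rot":[0,0,0]},
  {"linear":[24,0,1],"rot":[0,0,0]},
  {"linear":[24,0,5],"rot":[0,0,0]},
  {"linear":[22,0,9],"rot":[0,0,0]},
  {"linear":[0,0,0],"rot":[0,0,0]},
])

```text
time: 14.52
position: [0.524, -0.0548, 0.2121]
ee_rot: [-0.121, 3.119, -0.003]
ft_force: [4.6, -1.6, -9.5]
grip_width: 0.0289
```

```bash
python3 -c "
from h import *; st()"
```

```text
t 14.53 cab mm [-57.   -0.  212.1] yawerr deg 0.03 tilt [ 0.02  -0.001] F [ 4.6 -1.6 -9.5] w 28.9 j [-0.1   0.    0.05  1.6   0.   -0.18]
```

Request:
send_rows([
  {"linear":[0,0,0],"rot":[0,0,0]},
  {"linear":[0,0,0],"rot":[0,0,0]},
  {"linear":[0,0,-20],"rot":[0,-0.02,0]},
  {"linear":[0,0,-40],"rot":[0,0,0]},
  {"linear":[0,0,-20],"rot":[0,0,0]},
  {"linear":[0,0,0],"rot":[0,0,0]},
  {"linear":[0,0,0],"rot":[0,0,0]},
], hand=1)

```text
time: 15.4
position: [0.5228, -0.0541, 0.2981]
ee_rot: [-0.121, 3.095, -0.001]
ft_force: [-1.1, 0.7, -0.7]
grip_width: 0.0854
```

Request:
send_rows([
  {"linear":[-45,-30,0],"rot":[0,0,0]},
  {"linear":[-45,-30,0],"rot":[0,0,0]},
  {"linear":[-45,-10,0],"rot":[0,0,0]},
  {"linear":[0,0,0],"rot":[0,0,0]},
  {"linear":[0,0,0],"rot":[0,0,0]},
  {"linear":[0,0,0],"rot":[0,0,0]},
  {"linear":[0,0,0],"rot":[0,0,0]},
])

```text
time: 16.27
position: [0.664, -0.1142, 0.2994]
ee_rot: [-0.123, 3.101, 0.002]
ft_force: [-0.4, -0.3, 0.7]
grip_width: 0.0856
```

```bash
python3 -c "
from h import *; to(92.5,-83,200)
im,c,s=look('wrist'); cv2.imwrite('pics/w3.png',im); np.save('pics/w3.npy',np.array(c,dtype=object),allow_pickle=True)"
```

```text
t 16.27 cab mm [ 78.  -70.  299.4] yawerr deg 0.14 tilt [0.038 0.003] F [-0.4 -0.3  0.7] w 85.6 j [-0.17  0.42  0.72  1.83  0.01 -0.25]
tool lin mm [-10.6 -13.1  99.9] rot [0.    0.038 0.002]
```

View pics/w3.png

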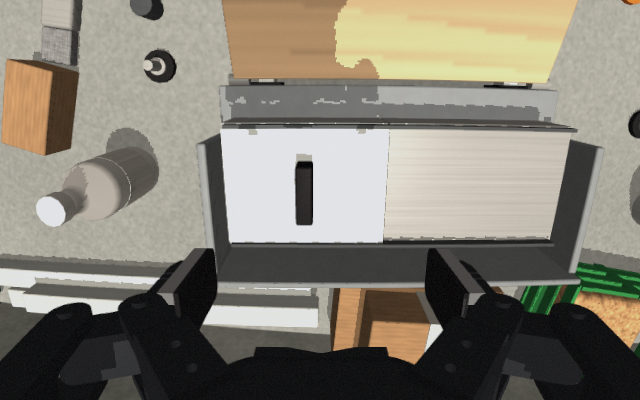

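Run:
```python
from h import *
im=cv2.imread("pics/w3.png"); c=np.load("pics/w3.npy",allow_pickle=True)
m=(im.max(2)<50).astype(np.uint8); m[:,:250]=0;m[:,360:]=0;m[:150]=0;m[235:]=0
n,l,s,ce=cv2.connectedComponentsWithStats(m); i=1+s[1:,4].argmax(); print(s[i],ce[i])
print("rib",w2c(onz(c,[ce[i],(s[i,0],s[i,1]+s[i,3]-1),(s[i,0]+s[i,2]-1,s[i,1]+s[i,3]-1)],.168)).round(4))
print("cover left edge / cabinet", w2c(onz(c,[(384,135),(384,240)],.142)).round(4))
```

```text
[296 162  17  63 921] [303.84039088 193.71444083]
rib [[ 0.0902 -0.0829  0.168 ]
 [ 0.1165 -0.0897  0.168 ]
 [ 0.1164 -0.0765  0.168 ]]
cover left edge / cabinet [[ 0.0463 -0.0161  0.142 ]
 [ 0.1428 -0.0107  0.142 ]]
```

Request:
send_rows([
  {"linear":[-10,-13,30],"rot":[0,0.038,0.002]},
  {"linear":[0,0,35],"rot":[0,0,0]},
  {"linear":[0,0,25],"rot":[0,0,0]},
  {"linear":[0,0,0],"rot":[0,0,0]},
])

```text
time: 16.82
position: [0.6755, -0.126, 0.2119]
ee_rot: [-0.122, 3.134, -0.002]
ft_force: [-0.0, 0.2, 0.2]
grip_width: 0.0853
```

```bash
python3 -c "
from h import *; to(92.5,-83,147)"
```

```text
t 16.82 cab mm [ 88.5 -82.7 211.9] yawerr deg 0.05 tilt [ 0.005 -0.001] F [-0.   0.2  0.2] w 85.3 j [-0.18  0.43  0.55  1.69 -0.   -0.26]
tool lin mm [-3.7 -0.2 64.9] rot [-0.002  0.005  0.001]
```

Request:
send_rows([
  {"linear":[-3,0,25],"rot":[0,0.005,0]},
  {"linear":[0,0,25],"rot":[0,0,0]},
  {"linear":[0,0,12],"rot":[0,0,0]},
  {"linear":[0,0,0],"rot":[0,0,0]},
])

```text
time: 17.32
position: [0.6797, -0.1258, 0.157]
ee_rot: [-0.122, 3.129, -0.006]
ft_force: [1.1, -0.3, 0.2]
grip_width: 0.0851
```

Request:
send_rows([
  {"linear":[0,0,0],"rot":[0,0,0]},
  {"linear":[0,0,0],"rot":[0,0,0]},
  {"linear":[0,0,0],"rot":[0,0,0]},
  {"linear":[0,0,0],"rot":[0,0,0]},
  {"linear":[0,0,0],"rot":[0,0,0]},
  {"linear":[0,0,0],"rot":[0,0,0]},
  {"linear":[0,0,0],"rot":[0,0,0]},
], hand=0)

```text
time: 18.2
position: [0.6808, -0.1261, 0.1612]
ee_rot: [-0.122, 3.125, -0.007]
ft_force: [-0.9, -0.4, 2.2]
grip_width: 0.0127
```

```bash
python3 -c "
from h import *; to(92.5,-83+139,147)"
```

```text
t 18.2 cab mm [ 93.8 -83.1 161.2] yawerr deg 0.06 tilt [ 0.015 -0.004] F [-0.9 -0.4  2.2] w 12.7 j [-0.18  0.41  0.43  1.57 -0.   -0.26]
tool lin mm [  1.3 139.2  13.4] rot [-0.005  0.014  0.001]
```

Request:
send_rows([
  {"linear":[0,12,0],"rot":[0,0,0]},
  {"linear":[0,20,0],"rot":[0,0,0]},
  {"linear":[0,20,0],"rot":[0,0,0]},
  {"linear":[0,20,0],"rot":[0,0,0]},
  {"linear":[0,20,0],"rot":[0,0,0]},
  {"linear":[0,20,0],"rot":[0,0,0]},
  {"linear":[0,10,0],"rot":[0,0,0]},
  {"linear":[0,0,0],"rot":[0,0,0]},
])

```text
time: 19.2
position: [0.6707, 0.0058, 0.1612]
ee_rot: [-0.125, 3.123, -0.008]
ft_force: [0.3, -0.1, 1.9]
grip_width: 0.0125
```

```bash
python3 -c "
from h import *; to(92.5,-83+139,161)"
```

```text
t 19.2 cab mm [ 93.9  49.2 161.2] yawerr deg 0.18 tilt [ 0.016 -0.005] F [ 0.3 -0.1  1.9] w 12.5 j [ 0.01  0.35  0.35  1.55 -0.   -0.07]
tool lin mm [1.3 6.9 0.1] rot [-0.006  0.016  0.003]
```

Request:
send_rows([
  {"linear":[0,5,0],"rot":[0,0,0]},
  {"linear":[0,4,0],"rot":[0,0,0]},
  {"linear":[0,0,0],"rot":[0,0,0]},
])

```text
time: 19.58
position: [0.6703, 0.0119, 0.1612]
ee_rot: [-0.12, 3.123, -0.015]
ft_force: [0.7, 1.7, 1.3]
grip_width: 0.0128
```

Request:
send_rows([
  {"linear":[0,0,0],"rot":[0,0,0]},
  {"linear":[0,0,0],"rot":[0,0,0]},
  {"linear":[0,0,-30],"rot":[-0.006,0.016,0.003]},
  {"linear":[0,0,-40],"rot":[0,0,0]},
  {"linear":[0,0,0],"rot":[0,0,0]},
], hand=1)

```text
time: 20.2
position: [0.6687, 0.0125, 0.231]
ee_rot: [0.115, -3.135, 0.004]
ft_force: [0.7, -0.6, -0.5]
grip_width: 0.0857
```

```bash
python3 -c "
from h import *; to(40,300,200)"
```

```text
t 20.2 cab mm [ 92.4  56.  231. ] yawerr deg -0.2 tilt [-0.004 -0.002] F [ 0.7 -0.6 -0.5] w 85.7 j [ 0.02  0.4   0.55  1.73 -0.   -0.05]
tool lin mm [ 53.1 243.9  30.7] rot [-0.002 -0.005 -0.003]
```

Request:
send_rows([
  {"linear":[20,46,-2],"rot":[-0.002,-0.005,-0.003]},
  {"linear":[20,46,0],"rot":[0,0,0]},
  {"linear":[20,46,0],"rot":[0,0,0]},
  {"linear":[20,46,0],"rot":[0,0,0]},
  {"linear":[20,46,0],"rot":[0,0,0]},
  {"linear":[0,0,0],"rot":[0,0,0]},
  {"linear":[0,0,0],"rot":[0,0,0]},
], hand=0.6)

```text
time: 21.08
position: [0.547, 0.2402, 0.2254]
ee_rot: [0.118, -3.132, 0.001]
ft_force: [0.1, -0.5, 0.1]
grip_width: 0.0512
```

```bash
cat >> h.py <<'E'
def blobs(c,im,thr=50,zs=(.004,),amin=100,amax=4000):
    m=(im.max(2)<thr).astype(np.uint8); n,l,s,ce=cv2.connectedComponentsWithStats(m)
    for i in range(1,n):
        if amin<s[i,4]<amax:
            # bounding box centre: the dark disc's extents at mid height
            b=(s[i,0]+(s[i,2]-1)/2,s[i,1]+(s[i,3]-1)/2)
            print("px",ce[i].round(0),"box",s[i,:4].tolist(),"cab mm",(1000*w2c(onz(c,[b],zs[0]))[0]).round(1))
E
python3 -c "
from h import *; st()
im,c,s=look('wrist'); cv2.imwrite('pics/w4.png',im); np.save('pics/w4.npy',np.array(c,dtype=object),allow_pickle=True); blobs(c,im)"
```

```text
t 21.07 cab mm [-11.5 292.3 225.4] yawerr deg -0.08 tilt [-0.007 -0.001] F [ 0.1 -0.5  0.1] w 51.2 j [0.41 0.21 0.3  1.67 0.   0.34]
px [121.  29.] box [101, 13, 42, 33] cab mm [-151.6   95.     4. ]
px [412.  82.] box [395, 63, 38, 38] cab mm [-97.8 385.6   4. ]
px [376. 213.] box [361, 200, 34, 33] cab mm [ 42.9 354.6   4. ]
px [ 65. 266.] box [0, 261, 132, 12] cab mm [107.  -11.8   4. ]
```

View pics/w4.png

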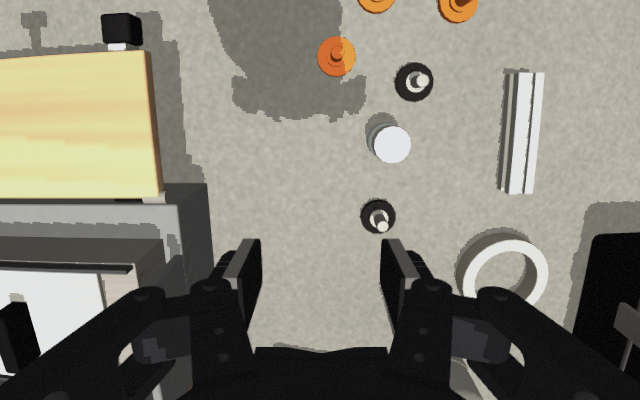

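Request:
send_rows([
  {"linear":[-26,30,0],"rot":[0,-0.007,0]},
  {"linear":[-26,30,35],"rot":[0,0,0]},
  {"linear":[0,0,40],"rot":[0,0,0]},
  {"linear":[0,0,40],"rot":[0,0,0]},
  {"linear":[0,0,30],"rot":[0,0,0]},
  {"linear":[0,0,0],"rot":[0,0,0]},
], hand=0.5)

```text
time: 21.88
position: [0.6001, 0.298, 0.0734]
ee_rot: [0.101, -3.138, 0.002]
ft_force: [-0.4, -0.0, -0.1]
grip_width: 0.0428
```

```bash
python3 -c "
from h import *; to(42.9,354.6,13)
im,c,s=look('wrist'); blobs(c,im)"
```

```text
t 21.88 cab mm [ 45.9 345.9  73.4] yawerr deg -0.71 tilt [-0.002 -0.001] F [-0.4 -0.  -0.1] w 42.8 j [ 0.46  0.37  0.21  1.41 -0.    0.4 ]
tool lin mm [ 3.   8.7 60.4] rot [-0.001 -0.002 -0.012]
px [333. 200.] box [305, 175, 59, 59] cab mm [ 43.  354.8   4. ]
```

Foot A confirmed at (43, 354.7). Descend and grip.

Request:
send_rows([
  {"linear":[3,8.5,20],"rot":[0,0,-0.012]},
  {"linear":[0,0,0],"rot":[0,0,0]},
  {"linear":[0,0,20],"rot":[0,0,0]},
  {"linear":[0,0,18],"rot":[0,0,0]},
  {"linear":[0,0,0],"rot":[0,0,0]},
])

```text
time: 22.55
position: [0.5991, 0.3075, 0.017]
ee_rot: [-0.12, 3.134, 0.003]
ft_force: [0.2, -0.3, -0.6]
grip_width: 0.0429
```

```bash
python3 -c "
from h import *; to(43,354.7,13)"
```

```text
t 22.55 cab mm [ 45.6 355.5  17. ] yawerr deg -0.01 tilt [0.005 0.002] F [ 0.2 -0.3 -0.6] w 42.9 j [ 0.47  0.39  0.13  1.3  -0.    0.4 ]
tool lin mm [ 2.6 -0.8  4. ] rot [ 0.002  0.005 -0.   ]
```

Request:
send_rows([
  {"linear":[2.5,-0.8,3.5],"rot":[0,0.005,0]},
  {"linear":[0,0,0],"rot":[0,0,0]},
])

```text
time: 22.8
position: [0.5966, 0.3065, 0.0135]
ee_rot: [0.12, -3.139, -0.003]
ft_force: [-0.2, -0.0, 0.4]
grip_width: 0.043
```

Request:
send_rows([
  {"linear":[0,0,0],"rot":[0,0,0]},
  {"linear":[0,0,0],"rot":[0,0,0]},
  {"linear":[0,0,0],"rot":[0,0,0]},
  {"linear":[0,0,0],"rot":[0,0,0]},
  {"linear":[0,0,0],"rot":[0,0,0]},
  {"linear":[0,0,-20],"rot":[0,0,0]},
], hand=0, force=60)

```text
time: 23.55
position: [0.5962, 0.3062, 0.0338]
ee_rot: [0.12, -3.138, -0.002]
ft_force: [0.3, 0.5, -0.4]
grip_width: 0.01
```

Request:
send_rows([
  {"linear":[0,0,-50],"rot":[0,0,0]},
  {"linear":[0,0,-50],"rot":[0,0,0]},
  {"linear":[0,0,-50],"rot":[0,0,0]},
  {"linear":[0,0,-30],"rot":[0,0,0]},
  {"linear":[0,0,0],"rot":[0,0,0]},
])

```text
time: 24.18
position: [0.5961, 0.3058, 0.2285]
ee_rot: [-0.12, 3.133, 0.007]
ft_force: [-0.4, -0.1, -1.8]
grip_width: 0.0096
```

```bash
python3 -c "
from h import *; to(104,-117,215)"
```

```text
t 24.18 cab mm [ 42.5 354.  228.5] yawerr deg -0.02 tilt [0.006 0.005] F [-0.4 -0.1 -1.8] w 9.6 j [0.47 0.39 0.53 1.7  0.   0.4 ]
tool lin mm [ -61.6 -471.    11.8] rot [ 0.004  0.006 -0.   ]
```

Request:
send_rows([
  {"linear":[-6,-45,0],"rot":[0.004,0.006,0]},
  {"linear":[-6,-45,0],"rot":[0,0,0]},
  {"linear":[-6,-45,0],"rot":[0,0,0]},
  {"linear":[-6,-45,0],"rot":[0,0,0]},
  {"linear":[-6,-45,0],"rot":[0,0,0]},
  {"linear":[-6,-45,0],"rot":[0,0,0]},
  {"linear":[-6,-45,0],"rot":[0,0,0]},
  {"linear":[-6,-45,0],"rot":[0,0,0]},
])

```text
time: 25.18
position: [0.6712, -0.0568, 0.2236]
ee_rot: [0.13, -3.133, -0.001]
ft_force: [0.6, 0.1, -1.1]
grip_width: 0.0094
```

Request:
send_rows([
  {"linear":[-6,-45,0],"rot":[0,0,0]},
  {"linear":[-6,-25,0],"rot":[0,0,0]},
  {"linear":[0,0,0],"rot":[0,0,0]},
  {"linear":[0,0,0],"rot":[0,0,0]},
])

```text
time: 25.68
position: [0.688, -0.1308, 0.2199]
ee_rot: [0.123, -3.128, -0.002]
ft_force: [-0.8, -0.8, -1.1]
grip_width: 0.0092
```

```bash
python3 -c "
from h import *; to(104,-117,100)"
```

```text
t 25.68 cab mm [100.6 -88.3 219.9] yawerr deg 0.1 tilt [-0.011  0.001] F [-0.8 -0.8 -1.1] w 9.2 j [-0.19  0.49  0.65  1.74 -0.   -0.27]
tool lin mm [ -4.7 -28.9 119.8] rot [ 0.002 -0.011  0.002]
```

Request:
send_rows([
  {"linear":[-4,-28,20],"rot":[0.002,-0.011,0.002]},
  {"linear":[0,0,0],"rot":[0,0,0]},
  {"linear":[0,0,30],"rot":[0,0,0]},
  {"linear":[0,0,30],"rot":[0,0,0]},
  {"linear":[0,0,20],"rot":[0,0,0]},
  {"linear":[0,0,0],"rot":[0,0,0]},
])

```text
time: 26.42
position: [0.6939, -0.1497, 0.121]
ee_rot: [-0.133, 3.136, 0.001]
ft_force: [-0.1, 0.0, -0.7]
grip_width: 0.0095
```

```bash
python3 -c "
from h import *; to(104,-117,100)"
```

```text
t 26.43 cab mm [ 105.  -107.7  121. ] yawerr deg 0.46 tilt [0.003 0.001] F [-0.1  0.  -0.7] w 9.5 j [-0.21  0.47  0.43  1.53  0.   -0.3 ]
tool lin mm [ 1.2 -9.3 20.9] rot [0.001 0.003 0.008]
```

Request:
send_rows([
  {"linear":[1,-9,0],"rot":[0,0,0.008]},
  {"linear":[0,0,10],"rot":[0,0,0]},
  {"linear":[0,0,10],"rot":[0,0,0]},
  {"linear":[0,0,0],"rot":[0,0,0]},
])

```text
time: 26.92
position: [0.6948, -0.1584, 0.1034]
ee_rot: [-0.121, 3.132, -0.0]
ft_force: [1.0, 0.5, -0.9]
grip_width: 0.0097
```

Request:
send_rows([
  {"linear":[0,0,0],"rot":[0,0,0]},
  {"linear":[0,0,0],"rot":[0,0,0]},
  {"linear":[0,0,-20],"rot":[0,0,0]},
  {"linear":[0,0,-40],"rot":[0,0,0]},
  {"linear":[0,0,-40],"rot":[0,0,0]},
  {"linear":[0,0,0],"rot":[0,0,0]},
], hand=0.4)

```text
time: 27.68
position: [0.6943, -0.1534, 0.2086]
ee_rot: [-0.128, 3.129, 0.011]
ft_force: [-0.3, -0.3, -0.5]
grip_width: 0.0342
```

```bash
python3 -c "
from h import *; to(-98,385,215)
im,c,s=look('wrist'); cv2.imwrite('pics/w5.png',im); blobs(c,im)"
```

```text
t 27.68 cab mm [ 105.2 -111.4  208.6] yawerr deg 0.29 tilt [0.009 0.008] F [-0.3 -0.3 -0.5] w 34.2 j [-0.22  0.49  0.63  1.7   0.01 -0.3 ]
tool lin mm [200.6 497.4  -5. ] rot [0.007 0.01  0.005]
px [162.  37.] box [138, 16, 41, 42] cab mm [ -18.1 -261.9    4. ]
px [594. 196.] box [565, 154, 60, 88] cab mm [137.  188.7   4. ]
px [313. 184.] box [290, 163, 48, 48] cab mm [ 126.2 -116.6    4. ]
```

View pics/w5.png

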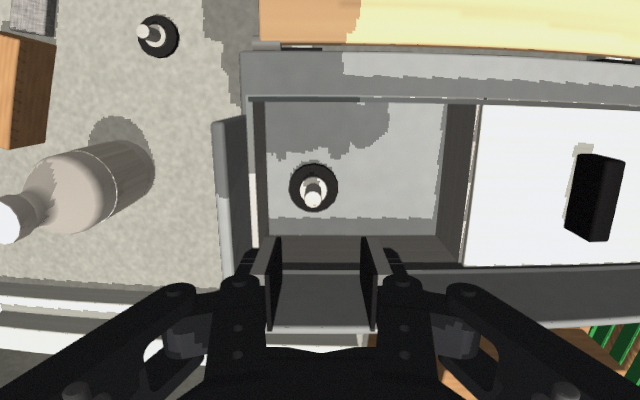

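Request:
send_rows([
  {"linear":[30,-36,0],"rot":[0.007,0.01,0.005]},
  {"linear":[30,-36,0],"rot":[0,0,0]},
  {"linear":[30,-36,0],"rot":[0,0,0]},
  {"linear":[30,-33,20],"rot":[0,0,0]},
  {"linear":[0,0,40],"rot":[0,0,0]},
  {"linear":[0,0,40],"rot":[0,0,0]},
  {"linear":[0,0,20],"rot":[0,0,0]},
  {"linear":[0,0,0],"rot":[0,0,0]},
], hand=0.5)

```text
time: 28.72
position: [0.5772, -0.3062, 0.0718]
ee_rot: [0.119, -3.126, -0.008]
ft_force: [-0.1, -0.5, 0.3]
grip_width: 0.0424
```

```bash
python3 -c "
from h import *; to(-19,-260,13)
im,c,s=look('wrist'); blobs(c,im)"
```

```text
t 28.73 cab mm [ -23.3 -254.7   71.8] yawerr deg -0.02 tilt [-0.014  0.005] F [-0.1 -0.5  0.3] w 42.4 j [-0.49  0.35  0.17  1.41 -0.   -0.56]
tool lin mm [-5.1 -5.6 58.7] rot [ 0.006 -0.013 -0.   ]
px [323.  12.] box [292, 0, 64, 26] cab mm [-138.4 -252.1    4. ]
px [605.   9.] box [575, 0, 65, 22] cab mm [-146.6  -82.8    4. ]
px [302. 208.] box [280, 190, 58, 56] cab mm [ -18.7 -261.4    4. ]
px [328. 232.] box [316, 221, 23, 26] cab mm [  -8.  -249.7    4. ]
px [530. 277.] box [522, 271, 15, 15] cab mm [  25.8 -110.6    4. ]
```

Request:
send_rows([
  {"linear":[-4,-6.5,20],"rot":[0.006,-0.013,0]},
  {"linear":[0,0,0],"rot":[0,0,0]},
  {"linear":[0,0,20],"rot":[0,0,0]},
  {"linear":[0,0,18],"rot":[0,0,0]},
  {"linear":[0,0,0],"rot":[0,0,0]},
])

```text
time: 29.4
position: [0.5837, -0.3128, 0.0163]
ee_rot: [-0.121, 3.134, -0.005]
ft_force: [-0.4, 0.2, 0.7]
grip_width: 0.0429
```

```bash
python3 -c "
from h import *; to(-18.7,-261.2,13)"
```

```text
t 29.4 cab mm [ -17.3 -261.8   16.3] yawerr deg 0.02 tilt [ 0.005 -0.003] F [-0.4  0.2  0.7] w 42.9 j [-0.49  0.37  0.09  1.29 -0.   -0.57]
tool lin mm [1.4 0.6 3.3] rot [-0.003  0.005  0.   ]
```

Request:
send_rows([
  {"linear":[1.4,0.6,3],"rot":[0,0.005,0]},
  {"linear":[0,0,0],"rot":[0,0,0]},
])

```text
time: 29.65
position: [0.5824, -0.3122, 0.0136]
ee_rot: [0.121, -3.139, 0.005]
ft_force: [-0.1, -0.1, -0.3]
grip_width: 0.0425
```

Request:
send_rows([
  {"linear":[0,0,0],"rot":[0,0,0]},
  {"linear":[0,0,0],"rot":[0,0,0]},
  {"linear":[0,0,0],"rot":[0,0,0]},
  {"linear":[0,0,0],"rot":[0,0,0]},
  {"linear":[0,0,0],"rot":[0,0,0]},
  {"linear":[0,0,-20],"rot":[0,0,0]},
], hand=0)

```text
time: 30.4
position: [0.5818, -0.3119, 0.0337]
ee_rot: [0.121, -3.138, 0.004]
ft_force: [-0.8, 0.2, -0.5]
grip_width: 0.0098
```

Request:
send_rows([
  {"linear":[0,0,-50],"rot":[0,0,0]},
  {"linear":[0,0,-50],"rot":[0,0,0]},
  {"linear":[0,0,-50],"rot":[0,0,0]},
  {"linear":[0,0,-30],"rot":[0,0,0]},
  {"linear":[0,0,0],"rot":[0,0,0]},
])

```text
time: 31.02
position: [0.5818, -0.3112, 0.2283]
ee_rot: [-0.121, 3.134, -0.01]
ft_force: [0.0, 0.5, -0.7]
grip_width: 0.0098
```

Request:
send_rows([
  {"linear":[-24,40,0],"rot":[0,0,0]},
  {"linear":[-24,40,0],"rot":[0,0,0]},
  {"linear":[-24,40,0],"rot":[0,0,0]},
  {"linear":[-24,40,0],"rot":[0,0,0]},
  {"linear":[-22,34,0],"rot":[0,0,0]},
  {"linear":[0,0,0],"rot":[0,0,0]},
  {"linear":[0,0,0],"rot":[0,0,0]},
])

```text
time: 31.9
position: [0.6855, -0.1034, 0.2238]
ee_rot: [-0.118, 3.139, -0.009]
ft_force: [0.2, 0.2, -0.7]
grip_width: 0.0094
```

```bash
python3 -c "
from h import *; to(104,-52,125)"
```

```text
t 31.9 cab mm [100.2 -60.9 223.8] yawerr deg -0.1 tilt [ 0.    -0.006] F [ 0.2  0.2 -0.7] w 9.4 j [-0.15  0.46  0.61  1.73 -0.01 -0.22]
tool lin mm [-3.8  9.5 98.8] rot [-0.006 -0.    -0.002]
```

Request:
send_rows([
  {"linear":[-4,9,10],"rot":[-0.006,0,-0.002]},
  {"linear":[0,0,0],"rot":[0,0,0]},
  {"linear":[0,0,30],"rot":[0,0,0]},
  {"linear":[0,0,30],"rot":[0,0,0]},
  {"linear":[0,0,25],"rot":[0,0,0]},
  {"linear":[0,0,0],"rot":[0,0,0]},
])

```text
time: 32.65
position: [0.6872, -0.0982, 0.1262]
ee_rot: [-0.112, 3.139, -0.0]
ft_force: [-0.6, 0.1, -1.0]
grip_width: 0.0095
```

```bash
python3 -c "
from h import *; to(104,-52,101)"
```

```text
t 32.65 cab mm [102.3 -55.8 126.2] yawerr deg -0.3 tilt [ 0. -0.] F [-0.6  0.1 -1. ] w 9.5 j [-0.14  0.43  0.38  1.53 -0.   -0.21]
tool lin mm [-1.7  3.8 25.2] rot [-0.     0.    -0.005]
```

Request:
send_rows([
  {"linear":[-1.5,1.5,12],"rot":[0,0,-0.005]},
  {"linear":[0,0,12],"rot":[0,0,0]},
  {"linear":[0,0,0],"rot":[0,0,0]},
])

```text
time: 33.02
position: [0.6894, -0.0972, 0.1033]
ee_rot: [-0.119, 3.136, -0.001]
ft_force: [-0.2, 0.0, -0.2]
grip_width: 0.0098
```

Request:
send_rows([
  {"linear":[0,0,0],"rot":[0,0,0]},
  {"linear":[0,0,0],"rot":[0,0,0]},
  {"linear":[0,0,-20],"rot":[0,0,0]},
  {"linear":[0,0,-40],"rot":[0,0,0]},
  {"linear":[0,0,-40],"rot":[0,0,0]},
  {"linear":[0,0,0],"rot":[0,0,0]},
], hand=0.35)

```text
time: 33.78
position: [0.6895, -0.097, 0.2089]
ee_rot: [-0.12, 3.132, -0.002]
ft_force: [0.6, 0.3, -0.3]
grip_width: 0.0297
```

```bash
python3 -c "
from h import *; to(-151,-252,215)
im,c,s=look('wrist'); blobs(c,im,zs=(.089,))"
```

```text
t 33.77 cab mm [104.7 -54.8 208.9] yawerr deg -0.02 tilt [ 0.007 -0.001] F [ 0.6  0.3 -0.3] w 29.7 j [-0.14  0.45  0.57  1.69 -0.   -0.22]
tool lin mm [ 255.6 -197.3   -7.5] rot [-0.002  0.007 -0.   ]
px [508. 196.] box [484, 153, 51, 90] cab mm [112.5  94.7  89. ]
px [243. 185.] box [217, 164, 49, 48] cab mm [ 104.5 -115.8   89. ]
px [321. 186.] box [298, 165, 48, 48] cab mm [105.3 -53.8  89. ]
```

Request:
send_rows([
  {"linear":[41,-31,0],"rot":[0,0.007,0]},
  {"linear":[41,-31,0],"rot":[0,0,0]},
  {"linear":[41,-31,0],"rot":[0,0,0]},
  {"linear":[41,-31,0],"rot":[0,0,0]},
  {"linear":[41,-31,0],"rot":[0,0,0]},
  {"linear":[41,-31,20],"rot":[0,0,0]},
  {"linear":[0,0,40],"rot":[0,0,0]},
  {"linear":[0,0,40],"rot":[0,0,0]},
], hand=0.5)

```text
time: 34.83
position: [0.4484, -0.3066, 0.0972]
ee_rot: [0.12, -3.131, 0.001]
ft_force: [0.4, -0.7, -0.4]
grip_width: 0.0428
```

Request:
send_rows([
  {"linear":[0,0,20],"rot":[0,0,0]},
  {"linear":[0,0,0],"rot":[0,0,0]},
])

```text
time: 35.08
position: [0.445, -0.305, 0.0713]
ee_rot: [0.119, -3.124, -0.007]
ft_force: [-0.3, 1.1, 0.5]
grip_width: 0.0427
```

```bash
python3 -c "
from h import *; to(-151,-252,13)
im,c,s=look('wrist'); blobs(c,im)"
```

```text
t 35.08 cab mm [-155.  -243.5   71.3] yawerr deg -0.05 tilt [-0.015  0.004] F [-0.3  1.1  0.5] w 42.7 j [-0.6   0.08 -0.15  1.36 -0.01 -0.67]
tool lin mm [-4.9 -8.8 58.2] rot [ 0.005 -0.015 -0.001]
px [306. 213.] box [277, 189, 59, 58] cab mm [-150.7 -251.8    4. ]
px [556. 272.] box [519, 243, 76, 60] cab mm [-109.8  -80.2    4. ]
px [288. 311.] box [266, 295, 41, 39] cab mm [ -81.4 -266.3    4. ]
```

Request:
send_rows([
  {"linear":[-4,-8.5,20],"rot":[0.005,-0.015,0]},
  {"linear":[0,0,0],"rot":[0,0,0]},
  {"linear":[0,0,20],"rot":[0,0,0]},
  {"linear":[0,0,18],"rot":[0,0,0]},
  {"linear":[0,0,0],"rot":[0,0,0]},
])

```text
time: 35.75
position: [0.4525, -0.3144, 0.0188]
ee_rot: [-0.121, 3.133, -0.008]
ft_force: [0.0, -0.6, 0.4]
grip_width: 0.0426
```

```bash
python3 -c "
from h import *; to(-150.7,-251.8,13)"
```

```text
t 35.75 cab mm [-148.2 -253.4   18.8] yawerr deg 0.01 tilt [ 0.007 -0.005] F [ 0.  -0.6  0.4] w 42.6 j [-0.61  0.1  -0.22  1.24  0.   -0.68]
tool lin mm [2.5 1.6 5.8] rot [-0.005  0.006  0.   ]
```

Request:
send_rows([
  {"linear":[2.5,1.6,5.5],"rot":[-0.005,0.006,0]},
  {"linear":[0,0,0],"rot":[0,0,0]},
])

```text
time: 36.0
position: [0.4504, -0.3132, 0.0145]
ee_rot: [-0.121, 3.138, -0.001]
ft_force: [0.3, -0.0, -0.1]
grip_width: 0.0425
```

Request:
send_rows([
  {"linear":[0,0,0],"rot":[0,0,0]},
  {"linear":[0,0,0],"rot":[0,0,0]},
  {"linear":[0,0,0],"rot":[0,0,0]},
  {"linear":[0,0,0],"rot":[0,0,0]},
  {"linear":[0,0,0],"rot":[0,0,0]},
  {"linear":[0,0,-20],"rot":[0,0,0]},
], hand=0)

```text
time: 36.75
position: [0.4498, -0.3128, 0.0342]
ee_rot: [0.121, -3.139, -0.0]
ft_force: [0.1, -0.1, 0.6]
grip_width: 0.0096
```

Request:
send_rows([
  {"linear":[0,0,-50],"rot":[0,0,0]},
  {"linear":[0,0,-50],"rot":[0,0,0]},
  {"linear":[0,0,-50],"rot":[0,0,0]},
  {"linear":[0,0,-30],"rot":[0,0,0]},
  {"linear":[0,0,0],"rot":[0,0,0]},
])

```text
time: 37.38
position: [0.4496, -0.3127, 0.2204]
ee_rot: [-0.121, 3.139, -0.0]
ft_force: [0.5, -0.2, -0.4]
grip_width: 0.0094
```

Request:
send_rows([
  {"linear":[-41,26,0],"rot":[0,0,0]},
  {"linear":[-41,26,0],"rot":[0,0,0]},
  {"linear":[-41,26,0],"rot":[0,0,0]},
  {"linear":[-41,26,0],"rot":[0,0,0]},
  {"linear":[-41,26,0],"rot":[0,0,0]},
  {"linear":[0,0,0],"rot":[0,0,0]},
  {"linear":[0,0,0],"rot":[0,0,0]},
])

```text
time: 38.25
position: [0.648, -0.1631, 0.2097]
ee_rot: [0.117, -3.129, -0.004]
ft_force: [-0.7, 0.6, -1.1]
grip_width: 0.0094
```

```bash
python3 -c "
from h import *; to(62,-117,125)"
```

```text
t 38.25 cab mm [  58.3 -117.5  209.7] yawerr deg -0.13 tilt [-0.01   0.002] F [-0.7  0.6 -1.1] w 9.4 j [-0.25  0.39  0.5   1.69 -0.   -0.32]
tool lin mm [-4.6  0.3 84.7] rot [ 0.003 -0.01  -0.002]
```

Request:
send_rows([
  {"linear":[-4,0,10],"rot":[0.003,-0.01,-0.002]},
  {"linear":[0,0,0],"rot":[0,0,0]},
  {"linear":[0,0,30],"rot":[0,0,0]},
  {"linear":[0,0,30],"rot":[0,0,0]},
  {"linear":[0,0,10],"rot":[0,0,0]},
  {"linear":[0,0,0],"rot":[0,0,0]},
])

```text
time: 39.0
position: [0.6496, -0.1665, 0.1293]
ee_rot: [-0.112, 3.136, -0.002]
ft_force: [1.2, -0.1, -1.0]
grip_width: 0.0096
```

```bash
python3 -c "
from h import *; to(62,-116,102)"
```

```text
t 39.0 cab mm [  59.6 -121.   129.3] yawerr deg -0.3 tilt [ 0.003 -0.001] F [ 1.2 -0.1 -1. ] w 9.6 j [-0.25  0.36  0.3   1.51 -0.   -0.32]
tool lin mm [-2.3  5.1 27.3] rot [-0.001  0.003 -0.005]
```

Request:
send_rows([
  {"linear":[-2.3,5,8],"rot":[0,0,-0.005]},
  {"linear":[0,0,10],"rot":[0,0,0]},
  {"linear":[0,0,8],"rot":[0,0,0]},
  {"linear":[0,0,0],"rot":[0,0,0]},
])

```text
time: 39.5
position: [0.6527, -0.1613, 0.1042]
ee_rot: [-0.12, 3.133, -0.003]
ft_force: [0.2, -0.7, 0.5]
grip_width: 0.0094
```

Request:
send_rows([
  {"linear":[0,0,0],"rot":[0,0,0]},
  {"linear":[0,0,0],"rot":[0,0,0]},
  {"linear":[0,0,-20],"rot":[0,0,0]},
  {"linear":[0,0,-40],"rot":[0,0,0]},
  {"linear":[0,0,-40],"rot":[0,0,0]},
  {"linear":[0,0,0],"rot":[0,0,0]},
], hand=0.35)

```text
time: 40.25
position: [0.6519, -0.1589, 0.2089]
ee_rot: [-0.123, 3.131, 0.002]
ft_force: [-0.0, 0.4, -0.6]
grip_width: 0.0299
```

```bash
python3 -c "
from h import *; to(-98,380,225)
im,c,s=look('wrist'); blobs(c,im,zs=(.089,))"
```

```text
t 40.25 cab mm [  62.5 -113.7  208.9] yawerr deg 0.11 tilt [0.008 0.002] F [-0.   0.4 -0.6] w 29.9 j [-0.24  0.38  0.48  1.66  0.   -0.32]
tool lin mm [159.4 494.  -16.8] rot [0.001 0.008 0.002]
px [161.  15.] box [145, 0, 27, 27] cab mm [ -63.7 -227.1   89. ]
px [307. 109.] box [286, 106, 40, 6] cab mm [   3.3 -124.1   89. ]
px [598. 114.] box [568, 111, 63, 7] cab mm [  3.3 101.5  89. ]
px [436. 170.] box [258, 168, 382, 5] cab mm [ 48.4 -15.1  89. ]
px [318. 192.] box [294, 176, 48, 36] cab mm [  67.2 -115.4   89. ]
px [317. 235.] box [295, 217, 46, 43] cab mm [ 104.1 -115.4   89. ]
px [584. 260.] box [556, 219, 58, 85] cab mm [127.3 115.1  89. ]
```

Request:
send_rows([
  {"linear":[15,47,-5],"rot":[0,0.008,0]},
  {"linear":[15,47,-5],"rot":[0,0,0]},
  {"linear":[15,47,0],"rot":[0,0,0]},
  {"linear":[15,47,0],"rot":[0,0,0]},
  {"linear":[15,47,0],"rot":[0,0,0]},
  {"linear":[15,47,0],"rot":[0,0,0]},
  {"linear":[15,47,0],"rot":[0,0,0]},
  {"linear":[15,47,0],"rot":[0,0,0]},
], hand=0.5)

```text
time: 41.3
position: [0.4965, 0.2138, 0.2074]
ee_rot: [0.113, -3.125, -0.002]
ft_force: [0.3, 0.1, -0.7]
grip_width: 0.0426
```

Request:
send_rows([
  {"linear":[15,45,0],"rot":[0,0,0]},
  {"linear":[10,20,0],"rot":[0,0,0]},
  {"linear":[0,0,0],"rot":[0,0,0]},
  {"linear":[0,0,40],"rot":[0,0,0]},
  {"linear":[0,0,40],"rot":[0,0,0]},
  {"linear":[0,0,0],"rot":[0,0,0]},
])

```text
time: 42.05
position: [0.4621, 0.2786, 0.1207]
ee_rot: [0.119, -3.12, 0.003]
ft_force: [-0.2, 0.3, 0.6]
grip_width: 0.0428
```

```bash
python3 -c "
from h import *; to(-98,385,75)
im,c,s=look('wrist'); cv2.imwrite('pics/w6.png',im); np.save('pics/w6.npy',np.array(c,dtype=object),allow_pickle=True); blobs(c,im)"
```

```text
t 42.05 cab mm [-93.2 337.1 120.7] yawerr deg -0.05 tilt [-0.02  -0.003] F [-0.2  0.3  0.6] w 42.8 j [ 0.54  0.07 -0.06  1.46  0.01  0.46]
tool lin mm [ 4.  48.  45.7] rot [-0.001 -0.02  -0.001]
px [  7. 143.] box [0, 123, 18, 39] cab mm [-134.9   89.7    4. ]
px [382. 185.] box [360, 163, 49, 49] cab mm [-97.7 385.6   4. ]
px [ 57. 330.] box [50, 323, 18, 18] cab mm [36.4 98.9  4. ]
```

View pics/w6.png

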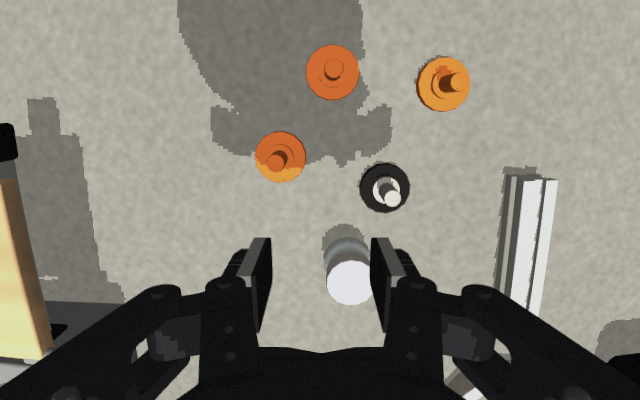

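Request:
send_rows([
  {"linear":[3,23,0],"rot":[0,-0.02,0]},
  {"linear":[1,23,10],"rot":[0,0,0]},
  {"linear":[0,0,20],"rot":[0,0,0]},
  {"linear":[0,0,20],"rot":[0,0,0]},
  {"linear":[0,0,0],"rot":[0,0,0]},
])

```text
time: 42.72
position: [0.4593, 0.3283, 0.0776]
ee_rot: [-0.117, 3.13, 0.007]
ft_force: [-0.1, 0.3, 0.6]
grip_width: 0.0427
```

```bash
python3 -c "
from h import *; to(-97.7,385.6,13)"
```

```text
t 42.73 cab mm [-92.2 386.9  77.6] yawerr deg -0.14 tilt [0.009 0.005] F [-0.1  0.3  0.6] w 42.7 j [ 0.62  0.11 -0.1   1.35 -0.    0.55]
tool lin mm [ 6.2 -1.5 64.6] rot [ 0.004  0.01  -0.002]
```

Request:
send_rows([
  {"linear":[6,-1.5,10],"rot":[0.004,0.01,-0.002]},
  {"linear":[0,0,0],"rot":[0,0,0]},
  {"linear":[0,0,25],"rot":[0,0,0]},
  {"linear":[0,0,25],"rot":[0,0,0]},
  {"linear":[0,0,0],"rot":[0,0,0]},
])

```text
time: 43.35
position: [0.4552, 0.3278, 0.0201]
ee_rot: [-0.12, 3.136, 0.005]
ft_force: [-0.5, -0.9, -0.1]
grip_width: 0.0428
```

```bash
python3 -c "
from h import *; to(-97.7,385.6,13)"
```

```text
t 43.35 cab mm [-96.3 386.7  20.1] yawerr deg -0.03 tilt [0.003 0.003] F [-0.5 -0.9 -0.1] w 42.8 j [ 0.62  0.13 -0.19  1.25  0.    0.55]
tool lin mm [ 1.4 -1.1  7.1] rot [ 0.003  0.003 -0.001]
```

Request:
send_rows([
  {"linear":[1.4,-1,6.5],"rot":[0.003,0.003,0]},
  {"linear":[0,0,0],"rot":[0,0,0]},
])

```text
time: 43.6
position: [0.4547, 0.3272, 0.0156]
ee_rot: [-0.12, 3.137, 0.002]
ft_force: [-0.7, 0.3, 0.1]
grip_width: 0.0424
```

Request:
send_rows([
  {"linear":[0,0,0],"rot":[0,0,0]},
  {"linear":[0,0,0],"rot":[0,0,0]},
  {"linear":[0,0,0],"rot":[0,0,0]},
  {"linear":[0,0,0],"rot":[0,0,0]},
  {"linear":[0,0,0],"rot":[0,0,0]},
  {"linear":[0,0,-20],"rot":[0,0,0]},
], hand=0)

```text
time: 44.35
position: [0.4544, 0.327, 0.0359]
ee_rot: [-0.12, 3.138, 0.001]
ft_force: [0.3, -0.3, 0.2]
grip_width: 0.0096
```

Request:
send_rows([
  {"linear":[0,0,-50],"rot":[0,0,0]},
  {"linear":[0,0,-50],"rot":[0,0,0]},
  {"linear":[0,0,-50],"rot":[0,0,0]},
  {"linear":[0,0,-35],"rot":[0,0,0]},
  {"linear":[0,0,0],"rot":[0,0,0]},
])

```text
time: 44.98
position: [0.4538, 0.3267, 0.2271]
ee_rot: [-0.12, 3.137, 0.001]
ft_force: [-0.8, 0.0, -1.1]
grip_width: 0.0092
```

```bash
python3 -c "
from h import *; to(62,-54,220)"
```

```text
t 44.98 cab mm [-97.8 385.7 227.1] yawerr deg -0.03 tilt [0.002 0.001] F [-0.8  0.  -1.1] w 9.2 j [ 0.62  0.11  0.19  1.65 -0.    0.55]
tool lin mm [-160.1 -439.6    7.1] rot [ 0.001  0.002 -0.001]
```

Request:
send_rows([
  {"linear":[-16,-44,-1],"rot":[0,0.002,0]},
  {"linear":[-16,-44,-1],"rot":[0,0,0]},
  {"linear":[-16,-44,-1],"rot":[0,0,0]},
  {"linear":[-16,-44,-1],"rot":[0,0,0]},
  {"linear":[-16,-44,-1],"rot":[0,0,0]},
  {"linear":[-16,-44,-1],"rot":[0,0,0]},
  {"linear":[-16,-44,-1],"rot":[0,0,0]},
  {"linear":[-16,-44,-1],"rot":[0,0,0]},
])

```text
time: 45.98
position: [0.6103, -0.0222, 0.2232]
ee_rot: [0.129, -3.127, 0.001]
ft_force: [1.5, -0.2, -0.3]
grip_width: 0.0096
```

Request:
send_rows([
  {"linear":[-16,-44,0],"rot":[0,0,0]},
  {"linear":[-10,-38,0],"rot":[0,0,0]},
  {"linear":[0,0,0],"rot":[0,0,0]},
  {"linear":[0,0,0],"rot":[0,0,0]},
])

```text
time: 46.48
position: [0.6432, -0.1073, 0.2154]
ee_rot: [0.123, -3.118, -0.002]
ft_force: [0.1, 0.5, -0.3]
grip_width: 0.0096
```

```bash
python3 -c "
from h import *; to(62,-54,125)"
```

```text
t 46.48 cab mm [ 57.7 -61.6 215.4] yawerr deg 0.1 tilt [-0.021  0.   ] F [ 0.1  0.5 -0.3] w 9.6 j [-0.16  0.36  0.47  1.7  -0.   -0.24]
tool lin mm [-6.2  7.4 90.3] rot [ 0.002 -0.021  0.002]
```

Request:
send_rows([
  {"linear":[-5,7,10],"rot":[0.002,-0.021,0.002]},
  {"linear":[0,0,0],"rot":[0,0,0]},
  {"linear":[0,0,30],"rot":[0,0,0]},
  {"linear":[0,0,30],"rot":[0,0,0]},
  {"linear":[0,0,15],"rot":[0,0,0]},
  {"linear":[0,0,0],"rot":[0,0,0]},
])

```text
time: 47.22
position: [0.6464, -0.0955, 0.1299]
ee_rot: [-0.129, 3.138, -0.0]
ft_force: [-0.1, -0.3, -0.9]
grip_width: 0.0099
```

```bash
python3 -c "
from h import *; to(62,-54.5,102)"
```

```text
t 47.23 cab mm [ 61.8 -50.  129.9] yawerr deg 0.32 tilt [ 0.001 -0.   ] F [-0.1 -0.3 -0.9] w 9.9 j [-0.15  0.32  0.25  1.5  -0.   -0.23]
tool lin mm [-0.2 -4.5 27.9] rot [-0.     0.001  0.006]
```

Request:
send_rows([
  {"linear":[0,-4.5,8],"rot":[0,0,0.006]},
  {"linear":[0,0,10],"rot":[0,0,0]},
  {"linear":[0,0,7],"rot":[0,0,0]},
  {"linear":[0,0,0],"rot":[0,0,0]},
])

```text
time: 47.72
position: [0.6478, -0.1006, 0.1059]
ee_rot: [-0.119, 3.136, -0.001]
ft_force: [0.2, -1.3, -0.5]
grip_width: 0.0095
```

Request:
send_rows([
  {"linear":[0,0,0],"rot":[0,0,0]},
  {"linear":[0,0,0],"rot":[0,0,0]},
  {"linear":[0,0,-20],"rot":[0,0,0]},
  {"linear":[0,0,-40],"rot":[0,0,0]},
  {"linear":[0,0,-40],"rot":[0,0,0]},
  {"linear":[0,0,-30],"rot":[0,0,0]},
  {"linear":[0,0,0],"rot":[0,0,0]},
], hand=0.35)

```text
time: 48.6
position: [0.6473, -0.1003, 0.2417]
ee_rot: [-0.119, 3.133, -0.002]
ft_force: [0.1, -0.2, 0.1]
grip_width: 0.0299
```

```bash
python3 -c "
from h import *; to(92.5,55.5,205)
im,c,s=look('wrist'); cv2.imwrite('pics/w7.png',im); np.save('pics/w7.npy',np.array(c,dtype=object),allow_pickle=True); blobs(c,im,zs=(.089,))"
```

```text
t 48.6 cab mm [ 62.4 -54.9 241.7] yawerr deg -0.04 tilt [ 0.006 -0.001] F [ 0.1 -0.2  0.1] w 29.9 j [-0.15  0.35  0.51  1.72 -0.   -0.23]
tool lin mm [-29.8 110.5  36.7] rot [-0.002  0.006 -0.001]
px [119.  24.] box [105, 8, 25, 29] cab mm [ -66.7 -217.7   89. ]
px [242. 109.] box [222, 107, 41, 4] cab mm [   3.6 -119.    89. ]
px [516. 110.] box [491, 108, 53, 5] cab mm [  3.3 110.   89. ]
px [383. 161.] box [184, 159, 414, 4] cab mm [46.9  4.7 89. ]
px [214. 174.] box [210, 167, 12, 20] cab mm [  60.6 -145.2   89. ]
px [243. 182.] box [222, 166, 33, 31] cab mm [  64.6 -125.9   89. ]
px [320. 181.] box [300, 166, 43, 34] cab mm [ 66.  -54.3  89. ]
px [254. 221.] box [231, 205, 43, 41] cab mm [ 105.  -115.9   89. ]
px [321. 222.] box [301, 205, 41, 41] cab mm [104.9 -54.3  89. ]
px [477. 241.] box [458, 204, 39, 76] cab mm [121.5  88.8  89. ]
```

View pics/w7.png

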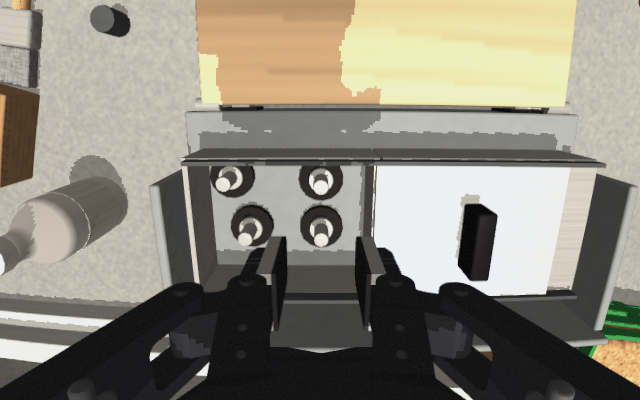

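Request:
send_rows([
  {"linear":[-10,36,0],"rot":[-0.002,0.006,0]},
  {"linear":[-10,36,0],"rot":[0,0,0]},
  {"linear":[-10,36,0],"rot":[0,0,0]},
  {"linear":[0,0,0],"rot":[0,0,0]},
  {"linear":[0,0,30],"rot":[0,0,0]},
  {"linear":[0,0,0],"rot":[0,0,0]},
], hand=0.5)

```text
time: 49.4
position: [0.6675, 0.0115, 0.2018]
ee_rot: [0.117, -3.128, -0.001]
ft_force: [0.6, -0.5, 0.8]
grip_width: 0.0426
```

```bash
python3 -c "
from h import *; to(92.5,55.5,150)"
```

```text
t 49.4 cab mm [ 91.1  55.1 201.8] yawerr deg -0.12 tilt [-0.011  0.   ] F [ 0.6 -0.5  0.8] w 42.6 j [ 0.02  0.39  0.48  1.67  0.   -0.06]
tool lin mm [-2.   0.4 51.8] rot [ 0.001 -0.011 -0.002]
```

Request:
send_rows([
  {"linear":[-1,0,20],"rot":[0,-0.011,0]},
  {"linear":[0,0,20],"rot":[0,0,0]},
  {"linear":[0,0,10],"rot":[0,0,0]},
  {"linear":[0,0,4],"rot":[0,0,0]},
  {"linear":[0,0,0],"rot":[0,0,0]},
])

```text
time: 50.02
position: [0.6688, 0.0086, 0.1507]
ee_rot: [-0.113, 3.136, 0.001]
ft_force: [0.3, 0.3, 0.1]
grip_width: 0.0426
```

Request:
send_rows([
  {"linear":[0,0,0],"rot":[0,0,0]},
  {"linear":[0,0,0],"rot":[0,0,0]},
  {"linear":[0,0,0],"rot":[0,0,0]},
  {"linear":[0,0,0],"rot":[0,0,0]},
  {"linear":[0,0,0],"rot":[0,0,0]},
], hand=0, force=40)

```text
time: 50.65
position: [0.6692, 0.0087, 0.1521]
ee_rot: [-0.113, 3.135, 0.0]
ft_force: [-1.1, 0.1, -1.2]
grip_width: 0.013
```

```bash
python3 -c "
from h import *; to(92.5,-84.5,150)"
```

```text
t 50.65 cab mm [ 92.5  52.1 152.1] yawerr deg -0.26 tilt [0.005 0.   ] F [-1.1  0.1 -1.2] w 13.0 j [ 0.01  0.36  0.34  1.55  0.   -0.06]
tool lin mm [  -0.6 -136.6    2.1] rot [ 0.     0.005 -0.005]
```

Request:
send_rows([
  {"linear":[0,-12,0],"rot":[0,0,-0.005]},
  {"linear":[0,-20,0],"rot":[0,0,0]},
  {"linear":[0,-20,0],"rot":[0,0,0]},
  {"linear":[0,-20,0],"rot":[0,0,0]},
  {"linear":[0,-20,0],"rot":[0,0,0]},
  {"linear":[0,-20,0],"rot":[0,0,0]},
  {"linear":[0,-12,0],"rot":[0,0,0]},
  {"linear":[0,0,0],"rot":[0,0,0]},
])

```text
time: 51.65
position: [0.6794, -0.1256, 0.1521]
ee_rot: [-0.118, 3.134, 0.001]
ft_force: [0.4, -1.4, -0.4]
grip_width: 0.0129
```

```bash
python3 -c "
from h import *; to(92.5,-85,150)"
```

```text
t 51.65 cab mm [ 92.4 -82.6 152.1] yawerr deg -0.1 tilt [0.006 0.001] F [ 0.4 -1.4 -0.4] w 12.9 j [-0.18  0.42  0.42  1.57  0.   -0.26]
tool lin mm [-0.1 -2.4  2.1] rot [ 0.     0.006 -0.002]
```

Request:
send_rows([
  {"linear":[0,-3,0],"rot":[0,0,0]},
  {"linear":[0,-3,0],"rot":[0,0,0]},
  {"linear":[0,0,0],"rot":[0,0,0]},
])

```text
time: 52.02
position: [0.6795, -0.1272, 0.1521]
ee_rot: [-0.124, 3.135, 0.01]
ft_force: [-1.0, -1.2, -1.6]
grip_width: 0.0133
```

```bash
python3 -c "
from h import *; st()"
```

```text
t 52.02 cab mm [ 92.4 -84.2 152.1] yawerr deg 0.13 tilt [0.004 0.006] F [-1.  -1.2 -1.6] w 13.3 j [-0.19  0.42  0.42  1.57  0.01 -0.27]
```

Request:
send_rows([
  {"linear":[0,0,0],"rot":[0,0,0]},
  {"linear":[0,0,0],"rot":[0,0,0]},
  {"linear":[0,0,0],"rot":[0,0,0]},
  {"linear":[0,0,-30],"rot":[0,0,0]},
  {"linear":[0,0,-45],"rot":[0,0,0]},
  {"linear":[0,0,0],"rot":[0,0,0]},
], hand=0.5)

```text
time: 52.78
position: [0.6789, -0.1276, 0.2291]
ee_rot: [-0.125, 3.135, 0.008]
ft_force: [0.2, -0.0, -0.3]
grip_width: 0.0428
```

Request:
send_rows([
  {"linear":[15,48,-1],"rot":[0,0,0]},
  {"linear":[15,48,-1],"rot":[0,0,0]},
  {"linear":[15,48,-1],"rot":[0,0,0]},
  {"linear":[15,48,-1],"rot":[0,0,0]},
  {"linear":[15,48,-1],"rot":[0,0,0]},
  {"linear":[15,48,-1],"rot":[0,0,0]},
  {"linear":[15,48,-1],"rot":[0,0,0]},
  {"linear":[15,48,-1],"rot":[0,0,0]},
])

```text
time: 53.78
position: [0.5251, 0.2525, 0.2314]
ee_rot: [0.114, -3.139, -0.007]
ft_force: [0.1, -0.1, 0.3]
grip_width: 0.0427
```

Request:
send_rows([
  {"linear":[15,48,-1],"rot":[0,0,0]},
  {"linear":[10,40,-1],"rot":[0,0,0]},
  {"linear":[0,0,0],"rot":[0,0,0]},
  {"linear":[0,0,0],"rot":[0,0,0]},
], hand=1)

```text
time: 54.28
position: [0.4904, 0.3433, 0.2309]
ee_rot: [0.121, -3.137, -0.004]
ft_force: [0.6, 0.4, 0.4]
grip_width: 0.0853
```

```bash
python3 -c "
from h import *; to(-30,430,215)
im,c,s=look('wrist'); cv2.imwrite('pics/w8.png',im); np.save('pics/w8.npy',np.array(c,dtype=object),allow_pickle=True)"
```

```text
t 54.27 cab mm [-60.  399.4 230.9] yawerr deg 0.01 tilt [-0.003  0.003] F [0.6 0.4 0.4] w 85.3 j [0.61 0.21 0.31 1.67 0.   0.53]
tool lin mm [-30.1  30.5  15.9] rot [ 0.003 -0.002  0.   ]
```

View pics/w8.png

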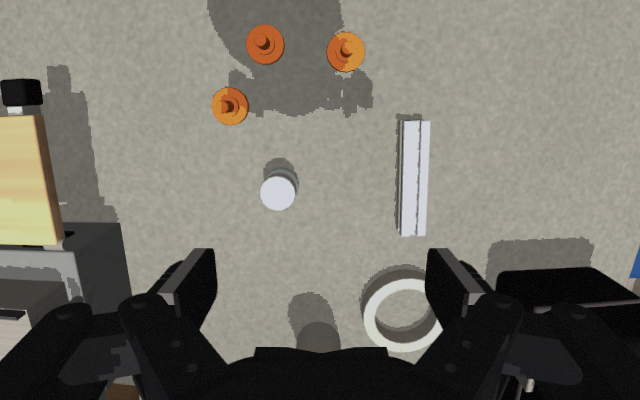

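Run:
```python
from h import *
im=cv2.imread("pics/w8.png"); c=np.load("pics/w8.npy",allow_pickle=True)
m=(im.min(2)>150).astype(np.uint8); m[:,:390]=0; m[:,445:]=0; m[:105]=0; m[245:]=0
m=cv2.morphologyEx(m,cv2.MORPH_CLOSE,np.ones((5,5)))
n,l,s,ce=cv2.connectedComponentsWithStats(m); i=1+s[1:,4].argmax(); print(s[i],ce[i])
pts=cv2.boxPoints(cv2.minAreaRect(np.argwhere(l==i)[:,::-1].astype(np.float32)))
P=w2c(onz(c,pts,.026))*1000; print(P.round(1), P.mean(0).round(1))
e=[P[(k+1)%4]-P[k] for k in range(4)]; print([np.linalg.norm(x).round(1) for x in e],[np.degrees(np.arctan2(x[1],x[0])).round(1) for x in e])
r=np.r_[1000*0]; print("jar", (w2c(onz(c,[(277,193)],.045))*1000).round(0))
print("tape", (w2c(onz(c,[(404,311)],.024))*1000).round(0))
```

```text
[ 390  119   55  126 3683] [417.30600054 181.16426826]
[[  19.5  473.1   26. ]
 [-112.6  482.2   26. ]
 [-107.2  531.6   26. ]
 [  27.1  527.2   26. ]] [-43.3 503.5  26. ]
[np.float64(132.4), np.float64(49.7), np.float64(134.3), np.float64(54.6)] [np.float64(176.1), np.float64(83.8), np.float64(-1.9), np.float64(-98.0)]
jar [[-40. 358.  45.]]
tape [[105. 496.  24.]]
```

Run:
```python
from h import *
im=cv2.imread("pics/w8.png"); c=np.load("pics/w8.npy",allow_pickle=True)
for thr in(175,190,200):
    m=(im.min(2)>thr).astype(np.uint8); m[:,:390]=0; m[:,445:]=0; m[:105]=0; m[245:]=0
    m=cv2.morphologyEx(m,cv2.MORPH_CLOSE,np.ones((5,5)))
    n,l,s,ce=cv2.connectedComponentsWithStats(m); i=1+s[1:,4].argmax(); print(thr,s[i],ce[i])
    pts=cv2.boxPoints(cv2.minAreaRect(np.argwhere(l==i)[:,::-1].astype(np.float32)))
    P=w2c(onz(c,pts,.026))*1000; print(pts.round(0).tolist(),P.mean(0).round(1))
    e=[P[(k+1)%4]-P[k] for k in range(4)]; print([float(np.linalg.norm(x).round(1)) for x in e],[float(np.degrees(np.arctan2(x[1],x[0])).round(1)) for x in e])
```

```text
175 [ 398  121   33  116 2901] [415.10754912 177.41744226]
[[398.0, 236.0], [404.0, 120.0], [431.0, 121.0], [425.0, 237.0]] [-47.4 496.1  26. ]
[120.7, 27.1, 121.5, 29.6] [-179.9, 87.4, 1.2, -93.8]
190 [ 398  121   32  115 2800] [415.15214286 177.46107143]
[[398.0, 235.0], [403.0, 120.0], [430.0, 121.0], [425.0, 236.0]] [-48.  495.6  26. ]
[119.5, 26.7, 120.2, 29.1] [-179.5, 87.8, 1.6, -93.4]
200 [ 398  122   32  114 2741] [415.00109449 177.44436337]
[[398.0, 235.0], [405.0, 120.0], [432.0, 122.0], [424.0, 236.0]] [-47.5 496.1  26. ]
[118.7, 26.4, 119.4, 28.7] [179.6, 86.9, 0.7, -94.3]
```

Request:
send_rows([
  {"linear":[-6,45,0],"rot":[0.003,-0.002,0]},
  {"linear":[-6,45,40],"rot":[0,0,0]},
  {"linear":[0,0,45],"rot":[0,0,0]},
  {"linear":[0,0,45],"rot":[0,0,0]},
  {"linear":[0,0,30],"rot":[0,0,0]},
  {"linear":[0,0,0],"rot":[0,0,0]},
], hand=1)

```text
time: 55.08
position: [0.5007, 0.4294, 0.0663]
ee_rot: [-0.104, 3.139, -0.0]
ft_force: [0.5, -0.5, 0.2]
grip_width: 0.0856
```

```bash
python3 -c "
from h import *; to(-47.5,496,9)"
```

```text
t 55.08 cab mm [-43.2 484.6  66.3] yawerr deg -0.62 tilt [ 0.001 -0.   ] F [ 0.5 -0.5  0.2] w 85.6 j [ 0.71  0.35  0.16  1.39 -0.    0.64]
tool lin mm [ 4.5 11.4 57.3] rot [-0.     0.001 -0.011]
```

Request:
send_rows([
  {"linear":[4,11,10],"rot":[0,0,-0.023]},
  {"linear":[0,0,0],"rot":[0,0,0]},
  {"linear":[0,0,20],"rot":[0,0,0]},
  {"linear":[0,0,20],"rot":[0,0,0]},
  {"linear":[0,0,4],"rot":[0,0,0]},
  {"linear":[0,0,0],"rot":[0,0,0]},
])

```text
time: 55.82
position: [0.4984, 0.4417, 0.0141]
ee_rot: [-0.14, 3.132, 0.006]
ft_force: [-1.4, -0.3, 0.8]
grip_width: 0.0852
```

```bash
python3 -c "
from h import *; to(-47.5,496,9)"
```

```text
t 55.83 cab mm [-44.5 497.   14.1] yawerr deg 0.72 tilt [0.007 0.004] F [-1.4 -0.3  0.8] w 85.2 j [ 0.73  0.37  0.1   1.29 -0.    0.64]
tool lin mm [ 3.  -0.9  5. ] rot [0.004 0.007 0.013]
```

Request:
send_rows([
  {"linear":[3,-1,4.5],"rot":[0.004,0.007,0]},
  {"linear":[0,0,0],"rot":[0,0,0]},
])

```text
time: 56.08
position: [0.4956, 0.4406, 0.0103]
ee_rot: [-0.14, 3.138, 0.0]
ft_force: [-0.1, -0.6, 0.8]
grip_width: 0.0855
```

Request:
send_rows([
  {"linear":[0,0,0],"rot":[0,0,0]},
  {"linear":[0,0,0],"rot":[0,0,0]},
  {"linear":[0,0,0],"rot":[0,0,0]},
  {"linear":[0,0,0],"rot":[0,0,0]},
  {"linear":[0,0,0],"rot":[0,0,0]},
  {"linear":[0,0,0],"rot":[0,0,0]},
  {"linear":[0,0,-20],"rot":[0,0,0]},
], hand=0, force=70)

```text
time: 56.95
position: [0.4952, 0.4402, 0.0303]
ee_rot: [0.14, -3.138, 0.001]
ft_force: [-0.4, 0.2, -1.6]
grip_width: 0.0243
```

Request:
send_rows([
  {"linear":[0,0,-45],"rot":[0,0,0]},
  {"linear":[0,0,-45],"rot":[0,0,0]},
  {"linear":[0,0,-45],"rot":[0,0,0]},
  {"linear":[0,0,-20],"rot":[0,0,0]},
  {"linear":[0,0,0],"rot":[0,0,0]},
])

```text
time: 57.58
position: [0.4951, 0.4401, 0.1973]
ee_rot: [-0.14, 3.136, 0.004]
ft_force: [0.2, 0.3, -2.1]
grip_width: 0.0237
```

```bash
python3 -c "
from h import *; to(-61,40,190)"
```

```text
t 57.58 cab mm [-47.9 495.6 197.3] yawerr deg 0.71 tilt [0.003 0.002] F [ 0.2  0.3 -2.1] w 23.7 j [ 0.73  0.35  0.43  1.64 -0.    0.64]
tool lin mm [  18.8 -455.4    6.2] rot [0.002 0.003 0.012]
```

Request:
send_rows([
  {"linear":[2,-45,-1],"rot":[0,0.003,0.012]},
  {"linear":[2,-45,-1],"rot":[0,0,0]},
  {"linear":[2,-45,-1],"rot":[0,0,0]},
  {"linear":[2,-45,-1],"rot":[0,0,0]},
  {"linear":[2,-45,-1],"rot":[0,0,0]},
  {"linear":[2,-45,-1],"rot":[0,0,0]},
  {"linear":[2,-45,-1],"rot":[0,0,0]},
  {"linear":[2,-45,-1],"rot":[0,0,0]},
])

```text
time: 58.58
position: [0.5042, 0.0708, 0.1975]
ee_rot: [0.128, -3.13, 0.002]
ft_force: [1.1, 0.2, -0.7]
grip_width: 0.0242
```

Request:
send_rows([
  {"linear":[2,-40,0],"rot":[0,0,0]},
  {"linear":[0,-25,0],"rot":[0,0,0]},
  {"linear":[0,0,0],"rot":[0,0,0]},
  {"linear":[0,0,30],"rot":[0,0,0]},
  {"linear":[0,0,30],"rot":[0,0,0]},
  {"linear":[0,0,0],"rot":[0,0,0]},
])

```text
time: 59.32
position: [0.5041, 0.0022, 0.1326]
ee_rot: [0.122, -3.126, 0.002]
ft_force: [0.6, -0.4, -1.2]
grip_width: 0.0241
```

```bash
python3 -c "
from h import *; to(-61,40,96)"
```

```text
t 59.33 cab mm [-72.6  58.3 132.6] yawerr deg 0.07 tilt [-0.014 -0.002] F [ 0.6 -0.4 -1.2] w 24.1 j [ 0.01 -0.02 -0.13  1.48 -0.   -0.07]
tool lin mm [-12.  -18.3  36.4] rot [-0.    -0.014  0.001]
```

Request:
send_rows([
  {"linear":[-11,-10,5],"rot":[0,-0.014,0]},
  {"linear":[0,0,0],"rot":[0,0,0]},
  {"linear":[0,0,15],"rot":[0,0,0]},
  {"linear":[0,0,10],"rot":[0,0,0]},
  {"linear":[0,0,0],"rot":[0,0,0]},
])

```text
time: 59.95
position: [0.5178, -0.0068, 0.103]
ee_rot: [-0.124, 3.135, -0.001]
ft_force: [0.5, -0.4, -2.0]
grip_width: 0.024
```

```bash
python3 -c "
from h import *; to(-61,45,97)"
```

```text
t 59.95 cab mm [-59.6  48.3 103. ] yawerr deg 0.12 tilt [ 0.004 -0.   ] F [ 0.5 -0.4 -2. ] w 24.0 j [-0.01 -0.   -0.17  1.4  -0.   -0.09]
tool lin mm [ 1.5 -3.3  6. ] rot [-0.001  0.004  0.002]
```

Request:
send_rows([
  {"linear":[0,0,4],"rot":[0,0.004,0]},
  {"linear":[0,0,3],"rot":[0,0,0]},
  {"linear":[0,0,0],"rot":[0,0,0]},
])

```text
time: 60.32
position: [0.5181, -0.0067, 0.0966]
ee_rot: [-0.124, 3.138, -0.001]
ft_force: [0.4, 0.1, -2.0]
grip_width: 0.0242
```

Request:
send_rows([
  {"linear":[0,0,0],"rot":[0,0,0]},
  {"linear":[0,0,0],"rot":[0,0,0]},
  {"linear":[0,0,0],"rot":[0,0,0]},
  {"linear":[0,0,0],"rot":[0,0,0]},
  {"linear":[0,0,-20],"rot":[0,0,0]},
  {"linear":[0,0,-50],"rot":[0,0,0]},
  {"linear":[0,0,-50],"rot":[0,0,0]},
  {"linear":[0,0,-50],"rot":[0,0,0]},
], hand=0.9)

```text
time: 61.32
position: [0.5163, -0.0066, 0.2675]
ee_rot: [0.124, -3.134, 0.0]
ft_force: [0.6, 0.7, 1.0]
grip_width: 0.0768
```

Request:
send_rows([
  {"linear":[30,0,-40],"rot":[0,0,0]},
  {"linear":[30,0,-20],"rot":[0,0,0]},
  {"linear":[0,0,0],"rot":[0,0,0]},
  {"linear":[0,0,0],"rot":[0,0,0]},
])

```text
time: 61.82
position: [0.4567, -0.0114, 0.3331]
ee_rot: [-0.124, 3.137, -0.001]
ft_force: [1.0, 0.0, -0.8]
grip_width: 0.0767
```

```bash
python3 -c "
from h import *; st()
im,c,s=look('wrist'); cv2.imwrite('pics/w9.png',im); np.save('pics/w9.npy',np.array(c,dtype=object),allow_pickle=True)"
```

```text
t 61.83 cab mm [-120.8   48.4  333.1] yawerr deg 0.13 tilt [ 0.002 -0.001] F [ 1.   0.  -0.8] w 76.7 j [-0.02 -0.07  0.22  1.86 -0.   -0.1 ]
```

View pics/w9.png

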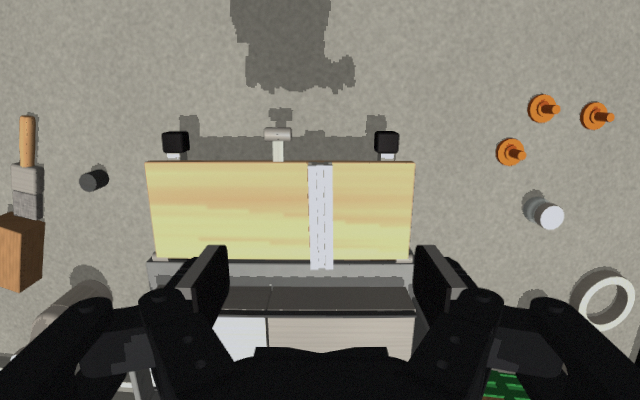

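Run:
```python
from h import *
c=np.load("pics/w9.npy",allow_pickle=True)
print("rail ends",(w2c(onz(c,[(321,164),(321,269)],.111))*1000).round(1).tolist())
print("leaf front corners",(w2c(onz(c,[(147,162),(413,162)],.085))*1000).round(1).tolist())
print("leaf hinge side",(w2c(onz(c,[(155,262),(411,258)],.085))*1000).round(1).tolist())
print("grips (top back edge)",(w2c(onz(c,[(176,153),(386,153)],.071))*1000).round(1).tolist())
print("cover left edge",(w2c(onz(c,[(268,335)],.142))*1000).round(1).tolist())
print("knob",(w2c(onz(c,[(277,133)],.083))*1000).round(1).tolist())
im,ct,s=look("top"); cv2.imwrite("pics/crop2.png",cv2.resize(im[112:272,172:472],None,fx=2.6,fy=2.6,interpolation=cv2.INTER_CUBIC))
```

```text
rail ends [[-121.5, 49.2, 111.0], [-0.3, 49.5, 111.0]]
leaf front corners [[-119.3, -149.8, 85.0], [-119.5, 152.8, 85.0]]
leaf hinge side [[5.8, -156.2, 85.0], [-1.6, 158.9, 85.0]]
grips (top back edge) [[-127.4, -120.4, 71.0], [-127.4, 124.3, 71.0]]
cover left edge [[66.1, -9.6, 142.0]]
knob [[-151.1, 0.5, 83.0]]
```

View pics/crop2.png

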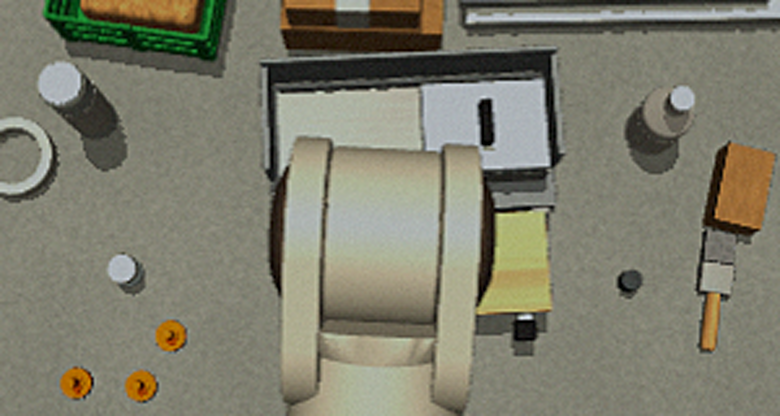

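Run:
```python
from h import *
def rib(im,c):
    m=(im.max(2)<60).astype(np.uint8); m[:,:345]=0; m[:,372:]=0; m[:148]=0; m[171:]=0
    n,l,s,ce=cv2.connectedComponentsWithStats(m); i=1+s[1:,4].argmax(); return ce[i].round(2),(w2c(onz(c,[ce[i]],.165))*1000).round(1)
print(rib(cv2.imread("pics/top0.png"),np.load("pics/top0.npy",allow_pickle=True)))
im,c,s=look("top"); print(rib(im,c)); st()
```

```text
(array([358.48, 158.6 ]), array([[ 90.4, -83.2, 165. ]]))
(array([358.59, 158.61]), array([[ 90.3, -83.5, 165. ]]))
t 61.98 cab mm [-120.9   48.5  332.6] yawerr deg 0.14 tilt [ 0.    -0.001] F [ 0.2 -0.3 -0.3] w 76.9 j [-0.02 -0.07  0.22  1.86 -0.   -0.1 ]
```

```bash
python3 -c "
from h import *; print(finish_job())"
```

```text
the job is handed in; nothing more can be done
None
```

The cabinet is set up as asked and I handed the job in at about 62 s of the 208 s allowed. The hand-in reports no verdict.

I pulled both supports to their stops and swung the leaf past upright so it sank onto them. Then I slid the cover back, stood all four black feet in the tray and slid the cover shut. Last, I laid the rail on the leaf, lying front to back.

**Last checks:**
- **Supports:** both measured about 84 mm out.
- **Leaf:** the front edge is where a level leaf should be (x -119 mm), and the knob agrees.
- **Cover:** it met its stop at the end of the slide. The rib measured about 1 mm from its nominal shut position, which is within the camera error.
- **Rail:** its middle is about 1 mm from the leaf's midline and about 50 mm left of centre. It spans nearly the whole 120 mm depth of the leaf.
- **Bystanders:** those I could see in the last views, and the orange look-alikes, looked undisturbed.
- **Arm:** clear of everything, with wrist force near zero.

**What disagreed or stayed unchecked:**
- One foot in the tray shifted about 15–20 mm after I placed it, but it was still standing inside the tray in the last view before the cover was shut.
- The feet cannot be seen under the shut cover, so I could not check them again.
- My pixel reading of the cover's left edge was about 3 mm off nominal. I trusted the rib reading and the stop contact over it.

I viewed 15 pictures, one over the budget of 14.

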